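Ready the drying stand

ROBOT

A 6-joint arm with a two-finger parallel gripper is mounted at the origin on the work surface. World frame = base frame: x ahead of the robot, y to its left, z up, the work surface at z = 0. Lengths are in m, angles in rad, forces in N, time in s.
With the tool pointing down it reaches from about 0.325 to 0.9 m from the base axis. Payload 6.1 kg.
Tool frame: the origin (TCP) lies at the very end of the fingers, on their centre line; the grasp point (between the pads) lies robot.grip_point_offset behind it (robot.grip_point_offset is the distance from the TCP to the grasp point, in m); z points along the fingers, y is the line along which they close (so a half turn about z gives the same grasp; the last joint's range is limited). The gripper opens to 87 mm and grips with 3 to 60 N. Pads are 19 mm wide; open, the fingers measure 117 mm over their backs; the gripper's body (75 mm by 190 mm) begins 51 mm behind the grasp point.
Start: joints at [-1.36, 0.22, 1.526, -0, 1.395, -0.126], TCP at [0.207, -0.59, 0.223] pointing down, gripper open.
Joint ranges: [-2.98, 2.98], [-0.91, 2.08], [0.09, 2.57], [-1.24, 4.39], [0.2, 2.65], [-2.68, 2.68]. Speed limits (rad/s): [2.57, 2.57, 3.01, 3.14, 3.14, 3.14].

INTERFACE

Orientations are given as a 3x3 rotation matrix whose columns are the frame's x, y, z axes.
In Python, from rig import readout, imaging, job_done, robot gives the robot as it stands.
- The arm moves only by the tool drive_tool, never from a script. Its argument "plan" is a list of rows, each an object with "xyz": the shift along the tool's x, y, z as a fraction of full scale, a list of three; "angular": the turn, a rotation vector about the tool's x, y, z as a fraction of full scale, a list of three; "jaw": the closure, from 0 (fully open) to 1 (shut). In form: [{"xyz": [x, y, z], "angular": [ax, ay, az], "jaw": jaw}, ...]. A call has exactly 10 rows; each row shifts and turns the commanded pose from where the row before left it, along the tool's axes as they then stand; what a row does not reach is not made up. Full scale, the value 1, is 0.1 m for a shift and 30 degrees for a turn. A row lasts 1/12 s, in which the tool goes at most 41.7 mm and 7.16 degrees, less where a joint would pass 70% of its speed; a pose out of reach is approached as far as the arm can. A call with a number of a shift or a turn outside -1 to 1 is refused whole. A call with a gripper value outside its range is refused whole. The fingers move at their own pace and stop on an object; the grip force is fixed at half the most. Time passes only in rows, so rows that do not move let the fingers close, or fill a call up. It gives the time, the measured TCP pose, the force, the opening and the grip force at its end, in the units of the state.
- readout.state(): the state, without advancing time (a new reading comes with each control period).
- imaging.grab_frame(name): name is "side" or "top" or "wrist"; returns the picture (400x640x3 uint8, blue, green, red); there is no depth.
- imaging.camera_info(name): a dict with "fx", "fy", "cx", "cy" (pixels), "world_to_cam" (4x4, takes a point from world to camera coordinates); the wrist camera has in their place "hand_eye" (4x4, takes a point from camera to tool coordinates, whose origin is the TCP and whose axes are the flange's). Camera axes: x right, y down, z forward; pixel columns grow to the right and rows downward; lengths in m; the calibration is good to about 2 mm. A picture is of the moment at which its call begins: read the wrist's pose just before it. camera_info takes no time and is no camera call.
- job_done(): hands the job in; it is judged then, once.
The state is a dict: "clock": time; "qpos": joint angles; "joint_vel": joint speeds; "tau": joint torques, N m; "tcp_pos": TCP position; "tool_rot": TCP orientation; "force": force on the tool from outside, world axes, zero at the start; "ft_torque": the same for the moment, N m; "width": opening from 0.0 (shut) to 1.0 (fully open); "grasp_force": force on a finger pad.
Only numpy, scipy, OpenCV 4.12 (cv2) and the standard library are available. Lean on these libraries where they do the work, as an engineer would, in place of code of your own. Each camera call takes 0.05 s, during which the arm holds its last target. There are 200 camera calls.

TASK

Get the drying stand ready for the next batch of clay: first swing the fan unit's door fully open and then fully shut to check that it does not bind. Then lower every drilled shelf board down the stand's tall rod, level and without dropping it, until they all lie stacked on the foot. When all of them are on, start the fan by pressing its keys fully down one at a time: the left one, then the right one, then the middle one (left as seen from the robot); leave the pot, jar and cane bundle alone.

Things in the scene. Friction and masses are not known exactly. Their poses are not given: they have to be found in the camera images.
- stand_foot (a point): Drying stand, fixed: a round dark steel foot (120 diameter, 12 thick) with a vertical steel rod of 16 diameter in its middle. This point is on the rod's axis at the top face of the foot, where the lowest board rests; z up.
- rod_tip (a point): The top end of that rod, on its axis, 176 above the foot's top face. The last 18 of the rod taper from 16 to 7 diameter.
- fan_door (a joint): Angle of the fan unit's door about its upright hinge: 0 shut against the unit's front, grows as it swings out towards the robot (anticlockwise seen from above), stop at 1.57 fully open. Light friction (about 0.06 N m); it stays where it is left. It starts ajar.
- door_peg (a point): Upright steel peg on the top edge of the fan unit's door, the door's handle: 18 diameter, standing 58 proud of the door's edge. This point is on its axis 30 below its top and 28 above the door's top edge. It lies 115 from the hinge axis.
- door_hinge (a point): On the door's upright hinge axis (at the end of the door that is to the right as seen from the robot), at the height of point door_peg. The fan unit is a grey steel box 160 deep, 200 wide, 100 high, fixed on the bench; the door (180 wide, 90 high, 10 thick) covers its front, which faces the robot.
- board0: Loose shelf board (three alike, any may be absent), 0.25 kg: wooden slab 160 x 80 x 10 flat on its underside, drilled, with an upright sleeve (48 outer diameter, top 46 above the underside, bore 20.5) round the hole. Origin on the bore axis at the underside; x points to the lug, z up. Slab reaches 66 behind the origin and 94 in front. Boards stack slab on sleeve, 46 apart.
- board0_lug (a point): Centre of the upright wooden lug of board0, to lift it by: 34 long (x), 16 thick (y), top 42 above the board's underside. This point is 26 above the underside, and the bore's axis lies 76 from it along -x. Axes as the board.
- board1: Loose shelf board (three alike, any may be absent), 0.25 kg: wooden slab 160 x 80 x 10 flat on its underside, drilled, with an upright sleeve (48 outer diameter, top 46 above the underside, bore 20.5) round the hole. Origin on the bore axis at the underside; x points to the lug, z up. Slab reaches 66 behind the origin and 94 in front. Boards stack slab on sleeve, 46 apart.
- board1_lug (a point): Centre of the upright wooden lug of board1, to lift it by: 34 long (x), 16 thick (y), top 42 above the board's underside. This point is 26 above the underside, and the bore's axis lies 76 from it along -x. Axes as the board.
- board2: Loose shelf board (three alike, any may be absent), 0.25 kg: wooden slab 160 x 80 x 10 flat on its underside, drilled, with an upright sleeve (48 outer diameter, top 46 above the underside, bore 20.5) round the hole. Origin on the bore axis at the underside; x points to the lug, z up. Slab reaches 66 behind the origin and 94 in front. Boards stack slab on sleeve, 46 apart.
- board2_lug (a point): Centre of the upright wooden lug of board2, to lift it by: 34 long (x), 16 thick (y), top 42 above the board's underside. This point is 26 above the underside, and the bore's axis lies 76 from it along -x. Axes as the board.
- key_left (a joint): How far the left key on top of the fan unit is pressed, in m: 0 up, 0.006 fully down; a spring, about 5 N fully down.
- key_left_top (a point): Centre of the top face of the left key (round, white, 32 diameter, moves straight down by 6), one of three in a row 50 apart on top of the fan unit; left as seen from the robot.
- key_middle (a joint): How far the middle key on top of the fan unit is pressed, in m: 0 up, 0.006 fully down; a spring, about 5 N fully down.
- key_middle_top (a point): Centre of the top face of the middle key (round, white, 32 diameter, moves straight down by 6), one of three in a row 50 apart on top of the fan unit; middle as seen from the robot.
- key_right (a joint): How far the right key on top of the fan unit is pressed, in m: 0 up, 0.006 fully down; a spring, about 5 N fully down.
- key_right_top (a point): Centre of the top face of the right key (round, white, 32 diameter, moves straight down by 6), one of three in a row 50 apart on top of the fan unit; right as seen from the robot.
- pot: Terracotta bowl, 100 wide, 85 high, a bystander; origin at the centre of its underside.
- jar: Closed clay jar, 70 wide, 100 high, a bystander; origin at the centre of its underside.
- cane_bundle: Bundle of canes 280 long (x), 56 wide, 38 high, a bystander; origin at the centre of its underside.
There are look-alikes about, which are no part of the job. What is shaped like the board2 but green or turquoise is not meant.

How it is judged:
By the outcome, as a careful person would: the job done as asked, in the order asked, and still so for the second after the job is handed in, with the robot touching nothing.
Of board0, board1, board2 only 2 to 3 are there at a start; the rules pass over those that are not, and their reading is None.
At some moment in a run one of board0, board1, board2 may be knocked a few centimetres aside while the robot is not near it.
It also fails if it takes over 210 s, if anything falls off the work surface, if the arm or the gripper's body presses on something with over 40 N, if the wrist force passes 120 N, or if a joint passes its speed limit or range.

## Working session

There is one attempt and no reset: what is moved stays moved. The work goes in short steps, Python scripts to look and compute and a tool call to move; the robot and the scene stay as the last step left them, time stands still between calls to the robot, and variables do not carry over. Pictures are saved under pics/ and viewed, at most 14 in all, crops included, and the job is handed in when it is done.

Besides the shell and the picture viewer there is one more tool, called after "Request:" by a JSON object that holds its "name" and its "arguments". drive_tool: Moves the arm, as the interface text tells. Its arguments: {"type":"object","properties":{"plan":{"type":"array"}},"required":["plan"]}

```bash
ls; mkdir -p pics; python3 - <<'E'
from rig import readout, imaging, robot
import cv2,numpy as np
np.set_printoptions(precision=4,suppress=True)
s=readout.state();print(s)
print(robot.grip_point_offset)
for n in("top","side","wrist"):
    cv2.imwrite(f"pics/{n}0.png",imaging.grab_frame(n));print(n,imaging.camera_info(n))
E
```

```text
pics
{'clock': 0.0, 'qpos': array([-1.3601,  0.2212,  1.5276, -0.    ,  1.3947, -0.1261]), 'joint_vel': array([ 0.0011, -0.0006,  0.0024,  0.0012, -0.0018,  0.0006]), 'tau': array([  0.0002, -49.4614, -38.7379,   0.07  ,   0.057 ,  -0.0001]), 'tcp_pos': array([ 0.2064, -0.5893,  0.2214]), 'tool_rot': array([[ 0.9438,  0.3305, -0.0004],
       [ 0.3305, -0.9438,  0.0019],
       [ 0.0002, -0.0019, -1.    ]]), 'force': array([ 0.2001, -0.328 , -0.4395]), 'ft_torque': array([-0.0069,  0.0459, -0.0011]), 'grasp_force': 0.0, 'width': 0.9939198321614964}
0.0187
top {'fx': 435.1871240996582, 'fy': 435.1871240996582, 'cx': 317.46526903811036, 'cy': 193.51510025003614, 'world_to_cam': array([[ 0.0288, -0.9995,  0.0107, -0.0112],
       [-0.9804, -0.0304, -0.1947,  0.5253],
       [ 0.1949, -0.0049, -0.9808,  1.6421],
       [ 0.    ,  0.    ,  0.    ,  1.    ]])}
side {'fx': 361.9023376400879, 'fy': 361.9023376400879, 'cx': 324.8860863703786, 'cy': 200.5392928270767, 'world_to_cam': array([[-0.8454, -0.5342, -0.0017,  0.4324],
       [-0.2793,  0.4448, -0.8509,  0.2708],
       [ 0.4553, -0.7189, -0.5253,  1.0427],
       [ 0.    ,  0.    ,  0.    ,  1.    ]])}
wrist {'fx': 345.6325188420148, 'fy': 345.6325188420148, 'cx': 323.2695156137809, 'cy': 194.8667879657798, 'hand_eye': array([[-0.0009, -0.9586, -0.2847,  0.0775],
       [ 1.    , -0.0011,  0.0006, -0.0011],
       [-0.0009, -0.2847,  0.9586, -0.161 ],
       [ 0.    ,  0.    ,  0.    ,  1.    ]])}
```

View pics/top0.png

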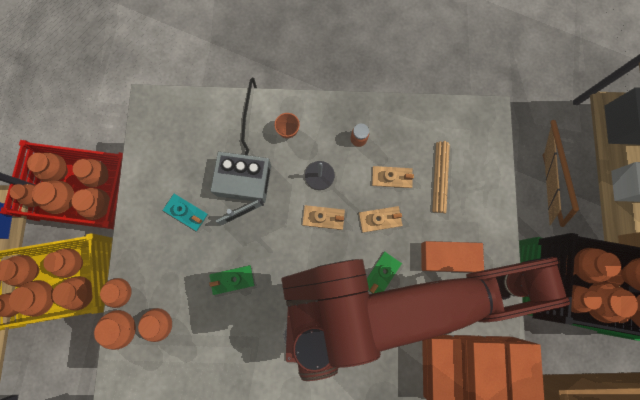

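View pics/side0.png

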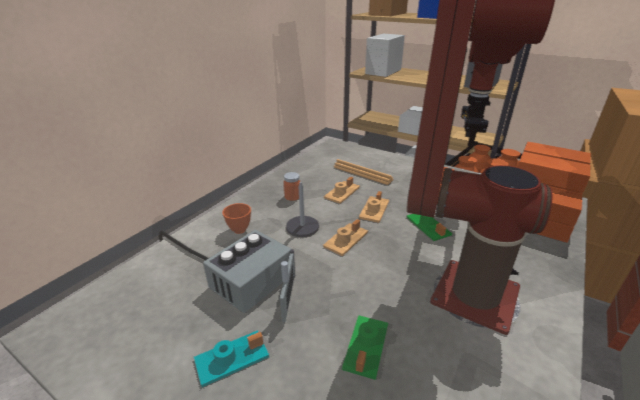

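The top view shows the fan unit at (240,175), the door ajar with its hinge near (266,200), the rod foot at (319,176), and three wooden boards at (392,177), (323,217) and (381,219). The pot is at (287,125), the jar at (360,135) and the canes at (441,177). The green and turquoise boards are decoys. I'll enlarge it.

```bash
cat > h.py <<'E'
from rig import readout, imaging, robot
import cv2,numpy as np
np.set_printoptions(precision=4,suppress=True)
def cam(n,s=None):
    c=imaging.camera_info(n)
    if n=="wrist":
        s=s or readout.state();T=np.eye(4);T[:3,:3]=s["tool_rot"];T[:3,3]=s["tcp_pos"];M=T@c["hand_eye"]
    else: M=np.linalg.inv(c["world_to_cam"])
    return c,M
def ray(n,uv,s=None):
    c,M=cam(n,s);d=M[:3,:3]@[(uv[0]-c["cx"])/c["fx"],(uv[1]-c["cy"])/c["fy"],1];return M[:3,3],d
def plane(n,uv,z,s=None):
    o,d=ray(n,uv,s);return o+d*(z-o[2])/d[2]
def proj(n,p,s=None):
    c,M=cam(n,s);q=np.linalg.inv(M)@np.append(p,1);return np.array([c["fx"]*q[0]/q[2]+c["cx"],c["fy"]*q[1]/q[2]+c["cy"]])
def grab(name,f=None):
    s=readout.state();im=imaging.grab_frame(name)
    if f: cv2.imwrite(f"pics/{f}.png",im)
    return s,im
def wood(im):
    h=cv2.cvtColor(im,cv2.COLOR_BGR2HSV);return cv2.inRange(h,(8,70,120),(22,200,255))
E
python3 - <<'E'
from h import *
im=cv2.imread("pics/top0.png")
cv2.imwrite("pics/top0c.png",cv2.resize(im[140:240,195:420],None,fx=3.5,fy=3.5,interpolation=cv2.INTER_CUBIC))
m=wood(im);m[:150]=0;m[240:]=0;m[:,:290]=0;m[:,432:]=0
cs,_=cv2.findContours(cv2.morphologyEx(m,cv2.MORPH_CLOSE,np.ones((5,5))),cv2.RETR_EXTERNAL,cv2.CHAIN_APPROX_NONE)
for c in cs:
    if cv2.contourArea(c)>150:
        r=cv2.minAreaRect(c);print(r,plane("top",r[0],.012)) ;print(np.array([plane("top",p,.01)[:2] for p in cv2.boxPoints(r)]))
g=cv2.inRange(im,(0,0,0),(75,75,75))[155:195,300:340]
cs,_=cv2.findContours(g,cv2.RETR_EXTERNAL,cv2.CHAIN_APPROX_NONE)
c=max(cs,key=cv2.contourArea);print(cv2.contourArea(c),cv2.boundingRect(c))
w=cv2.inRange(im,(200,200,200),(255,255,255))[150:180,210:270]
n,_,st,ce=cv2.connectedComponentsWithStats(w)
for i in range(1,n): print(st[i],ce[i]+[210,150],plane("top",ce[i]+[210,150],.11))
E
```

```text
((380.770263671875, 218.62164306640625), (20.87866973876953, 41.75733947753906), 80.53767395019531) [ 0.4401 -0.2484  0.012 ]
[[ 0.4651 -0.1602]
 [ 0.4977 -0.3238]
 [ 0.4158 -0.3367]
 [ 0.3838 -0.1745]]
((323.130126953125, 217.01368713378906), (40.984092712402344, 20.518218994140625), 6.009006023406982) [ 0.4396 -0.0208  0.012 ]
[[ 0.4054  0.0627]
 [ 0.487   0.0571]
 [ 0.4747 -0.105 ]
 [ 0.3933 -0.0979]]
((392.4923095703125, 176.63844299316406), (40.99234390258789, 19.969207763671875), 3.1798300743103027) [ 0.6119 -0.2955  0.012 ]
[[ 0.5733 -0.2113]
 [ 0.656  -0.2154]
 [ 0.6518 -0.3812]
 [ 0.5691 -0.3756]]
543.5 (5, 7, 29, 28)
[15 11  5  6 24] [226.9583 163.5   ] [0.6194 0.3518 0.11  ]
[28 13  5  5 22] [240.0909 165.0909] [0.6148 0.3016 0.11  ]
[41 15  5  5 21] [253.1905 166.9048] [0.6092 0.2516 0.11  ]
```

View pics/top0c.png

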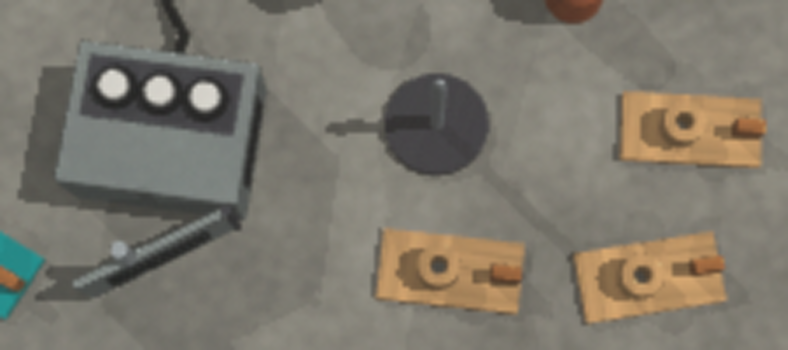

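```bash
python3 - <<'E'
from h import *
c=lambda x,y:np.array([195+x/3.5,140+y/3.5])
print("foot",plane("top",(319,175.8),.012),"tip",plane("top",c(440,82),.188))
print("peg top",plane("top",c(119,247),.153),"hinge",plane("top",c(235,212),.095), "door end",plane("top",c(76,284),.095))
for n,xy in dict(b0=(439,265),b1=(642,274),b2=(685,122)).items(): print(n,"bore",plane("top",c(*xy),.046))
for n,xy in dict(b0=(506,272),b1=(708,264),b2=(749,126)).items(): print(n,"lug",plane("top",c(*xy),.042))
im=cv2.imread("pics/side0.png")
cv2.imwrite("pics/s0c.png",cv2.resize(im[60:170,420:540],None,fx=5,fy=5,interpolation=cv2.INTER_CUBIC))
cv2.imwrite("pics/s0c.png",np.hstack([cv2.resize(im[40:180,425:525],None,fx=4,fy=4,interpolation=cv2.INTER_CUBIC),cv2.resize(im[220:320,190:290],(400,560))]))
E
```

```text
foot [0.6061 0.0002 0.012 ] tip [ 0.6098 -0.0034  0.188 ]
peg top [0.4325 0.3231 0.153 ] hinge [0.4832 0.2126 0.095 ] door end [0.4001 0.3777 0.095 ]
b0 bore [ 0.4395 -0.0095  0.046 ]
b1 bore [ 0.4362 -0.2341  0.046 ]
b2 bore [ 0.6106 -0.2823  0.046 ]
b0 lug [ 0.4345 -0.0839  0.042 ]
b1 lug [ 0.4502 -0.308   0.042 ]
b2 lug [ 0.6092 -0.3555  0.042 ]
```

View pics/s0c.png

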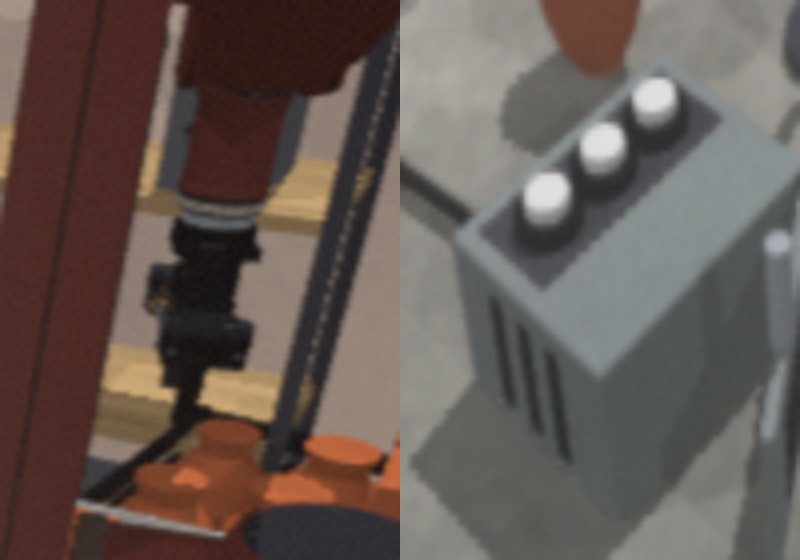

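The side view crop shows a camera box on the gripper body, so I'll keep it away from the rod for the lowest board. The door peg stands on the door's edge, in front of the unit. I'll move towards the peg.

Request:
{"name": "drive_tool", "arguments": {"plan": [{"xyz": [0,0,-0.13],"angular": [0,0,0.214],"jaw": 0},{"xyz": [0,0,-0.13],"angular": [0,0,0.214],"jaw": 0},{"xyz": [0,0,-0.13],"angular": [0,0,0.214],"jaw": 0},{"xyz": [0.34,-0.2,0],"angular": [0,0,0],"jaw": 0},{"xyz": [0.34,-0.2,0],"angular": [0,0,0],"jaw": 0},{"xyz": [0.34,-0.2,0],"angular": [0,0,0],"jaw": 0},{"xyz": [0.34,-0.2,0],"angular": [0,0,0],"jaw": 0},{"xyz": [0.34,-0.2,0],"angular": [0,0,0],"jaw": 0},{"xyz": [0.34,-0.2,0],"angular": [0,0,0],"jaw": 0},{"xyz": [0.2,-0.2,0],"angular": [0,0,0],"jaw": 0}]}}

```text
clock: 0.98
tcp_pos: [0.4332, -0.4479, 0.2611]
tool_rot: [[1.0, 0.002, 0.001], [0.002, -1.0, 0.001], [0.001, -0.001, -1.0]]
force: [-0.1, -0.6, -0.5]
width: 0.999
grasp_force: 0.0
```

Request:
{"name": "drive_tool", "arguments": {"plan": [{"xyz": [0,-0.38,0],"angular": [0,0,0],"jaw": 0},{"xyz": [0,-0.38,0],"angular": [0,0,0],"jaw": 0},{"xyz": [0,-0.38,0],"angular": [0,0,0],"jaw": 0},{"xyz": [0,-0.38,0],"angular": [0,0,0],"jaw": 0},{"xyz": [0,-0.38,0],"angular": [0,0,0],"jaw": 0},{"xyz": [0,-0.38,0],"angular": [0,0,0],"jaw": 0},{"xyz": [0,-0.38,0],"angular": [0,0,0],"jaw": 0},{"xyz": [0,-0.38,0],"angular": [0,0,0],"jaw": 0},{"xyz": [0,-0.38,0],"angular": [0,0,0],"jaw": 0},{"xyz": [0,-0.38,0],"angular": [0,0,0],"jaw": 0}]}}

```text
clock: 1.82
tcp_pos: [0.4296, -0.068, 0.2614]
tool_rot: [[1.0, 0.0, 0.0], [0.0, -1.0, 0.0], [0.0, -0.0, -1.0]]
force: [0.6, 0.2, 0.4]
width: 0.997
grasp_force: 0.0
```

Request:
{"name": "drive_tool", "arguments": {"plan": [{"xyz": [0,-0.38,0],"angular": [0,0,0],"jaw": 0},{"xyz": [0,-0.38,0],"angular": [0,0,0],"jaw": 0},{"xyz": [0,-0.38,0],"angular": [0,0,0],"jaw": 0},{"xyz": [0,-0.38,0],"angular": [0,0,0],"jaw": 0},{"xyz": [0,-0.38,0],"angular": [0,0,0],"jaw": 0},{"xyz": [0,-0.38,0],"angular": [0,0,0],"jaw": 0},{"xyz": [0,-0.38,0],"angular": [0,0,0],"jaw": 0},{"xyz": [0,-0.38,0],"angular": [0,0,0],"jaw": 0},{"xyz": [0,0,0],"angular": [0,0,-0.23],"jaw": 0},{"xyz": [0,0,0],"angular": [0,0,-0.23],"jaw": 0}]}}

```text
clock: 2.65
tcp_pos: [0.4291, 0.2365, 0.261]
tool_rot: [[0.969, 0.248, -0.001], [0.248, -0.969, -0.0], [-0.001, -0.0, -1.0]]
force: [0.5, -0.6, -0.5]
width: 1.001
grasp_force: 0.0
```

Request:
{"name": "drive_tool", "arguments": {"plan": [{"xyz": [0,0,0],"angular": [0,0,-0.23],"jaw": 0.65},{"xyz": [0,0,0],"angular": [0,0,-0.23],"jaw": 0.65},{"xyz": [0,0,0],"angular": [0,0,-0.23],"jaw": 0.65},{"xyz": [0,0,0],"angular": [0,0,-0.23],"jaw": 0.65},{"xyz": [0,0,0],"angular": [0,0,-0.23],"jaw": 0.65},{"xyz": [0,0,0],"angular": [0,0,-0.23],"jaw": 0.65},{"xyz": [0,0,0],"angular": [0,0,-0.23],"jaw": 0.65},{"xyz": [0,0,0],"angular": [0,0,-0.23],"jaw": 0.65},{"xyz": [0,0,0],"angular": [0,0,-0.23],"jaw": 0.65},{"xyz": [0,0,0],"angular": [0,0,-0.23],"jaw": 0.65}]}}

```text
clock: 3.48
tcp_pos: [0.4298, 0.2342, 0.2612]
tool_rot: [[0.119, 0.993, -0.001], [0.993, -0.119, -0.0], [-0.0, -0.001, -1.0]]
force: [-0.7, 0.2, -0.5]
width: 0.383
grasp_force: 0.0
```

```bash
python3 - <<'E'
from h import *
s,im=grab("wrist","w1");print(s["tcp_pos"],s["tool_rot"],s["clock"],s["width"],s["qpos"])
E
```

```text
[0.4298 0.2342 0.2612] [[ 0.1188  0.9929 -0.0006]
 [ 0.9929 -0.1188 -0.0002]
 [-0.0002 -0.0005 -1.    ]] 3.4833 0.383307959672035 [ 0.3376 -0.1334  1.8196  0.      1.4559  0.4566]
```

View pics/w1.png

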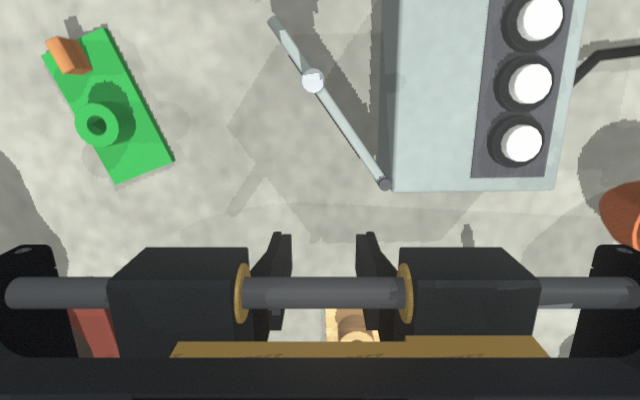

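The wrist view shows the peg top at (312,78), the hinge end at (386,184), and the keys at (539,18), (530,83) and (521,143).

```bash
python3 - <<'E'
from h import *
s=readout.state();print(s["tcp_pos"])
p=plane("wrist",(313,77),.153);h=plane("wrist",(386,184),.095);e=plane("wrist",(273,20),.095)
print(p,h,e,np.linalg.norm((p-h)[:2]),np.linalg.norm((e-h)[:2]))
k=[plane("wrist",u,.11) for u in((539,18),(530,83),(521,143))];print(np.array(k),np.linalg.norm(k[0]-k[1]),np.linalg.norm(k[2]-k[1]))
c=plane("wrist",(392,188),.1);c2=plane("wrist",(555,188),.1);print("corners",c,c2,np.linalg.norm(c-c2))
d=(h-p);print("door yaw",np.degrees(np.arctan2(-d[1],-d[0])),"unit yaw",np.degrees(np.arctan2(*(k[0]-k[2])[[1,0]])))
R=s["tool_rot"];print("tool shift to peg",R.T@(np.array([*p[:2],.26])-s["tcp_pos"]))
E
```

```text
[0.4297 0.2342 0.2612]
[0.4311 0.3241 0.153 ] [0.4888 0.2199 0.095 ] [0.4013 0.3763 0.095 ] 0.1191011154676694 0.17920003400322612
[[0.6194 0.3504 0.11  ]
 [0.615  0.3    0.11  ]
 [0.6099 0.2487 0.11  ]] 0.05062720950502741 0.05156137827656211
corners [0.4935 0.2167 0.1   ] [0.6504 0.1988 0.1   ] 0.1578482965222744
door yaw 118.98554156555477 unit yaw 84.67745770488341
tool shift to peg [ 0.0895 -0.0087  0.0012]
```

Request:
{"name": "drive_tool", "arguments": {"plan": [{"xyz": [0.3,-0.03,0],"angular": [0,0,0],"jaw": 0.5},{"xyz": [0.3,-0.03,0],"angular": [0,0,0],"jaw": 0.5},{"xyz": [0.3,-0.03,0],"angular": [0,0,0],"jaw": 0.5},{"xyz": [0,0,0],"angular": [0,0,-0.2],"jaw": 0.5},{"xyz": [0,0,0],"angular": [0,0,-0.2],"jaw": 0.5},{"xyz": [0,0,0],"angular": [0,0,-0.2],"jaw": 0.5},{"xyz": [0,0,0],"angular": [0,0,-0.2],"jaw": 0.5},{"xyz": [0,0,0],"angular": [0,0,-0.2],"jaw": 0.5},{"xyz": [0,0,0],"angular": [0,0,-0.2],"jaw": 0.5},{"xyz": [0,0,0],"angular": [0,0,0],"jaw": 0.5}]}}

```text
clock: 4.37
tcp_pos: [0.4321, 0.3246, 0.2612]
tool_rot: [[-0.483, 0.875, -0.001], [0.875, 0.483, -0.0], [0.0, -0.001, -1.0]]
force: [1.2, -0.5, -0.9]
width: 0.504
grasp_force: 0.0
```

Request:
{"name": "drive_tool", "arguments": {"plan": [{"xyz": [0,0,0.2],"angular": [0,0,0],"jaw": 0.5},{"xyz": [0,0,0.25],"angular": [0,0,0],"jaw": 0.5},{"xyz": [0,0,0.25],"angular": [0,0,0],"jaw": 0.5},{"xyz": [0,0,0.25],"angular": [0,0,0],"jaw": 0.5},{"xyz": [0,0,0.25],"angular": [0,0,0],"jaw": 0.5},{"xyz": [0,0,0.25],"angular": [0,0,0],"jaw": 0.5},{"xyz": [0,0,0],"angular": [0,0,0],"jaw": 0.5},{"xyz": [0,0,0],"angular": [0,0,0],"jaw": 1},{"xyz": [0,0,0],"angular": [0,0,0],"jaw": 1},{"xyz": [0,0,0],"angular": [0,0,0],"jaw": 1}]}}

```text
clock: 5.2
tcp_pos: [0.4337, 0.3255, 0.1188]
tool_rot: [[-0.481, 0.877, 0.003], [0.877, 0.481, 0.002], [-0.0, 0.004, -1.0]]
force: [-0.4, 0.7, -0.3]
width: 0.353
grasp_force: 0.0
```

Request:
{"name": "drive_tool", "arguments": {"plan": [{"xyz": [0,0,0],"angular": [0,0,0],"jaw": 1},{"xyz": [0,0,0],"angular": [0,0,0],"jaw": 1},{"xyz": [0,0,0],"angular": [0,0,0],"jaw": 1},{"xyz": [0,0,0],"angular": [0,0,0],"jaw": 1},{"xyz": [0,0,0],"angular": [0,0,0],"jaw": 1},{"xyz": [0,0,0],"angular": [0,0,0],"jaw": 1},{"xyz": [0,0,0],"angular": [0,0,0],"jaw": 1},{"xyz": [0,0,0],"angular": [0,0,0],"jaw": 1},{"xyz": [0,0,0],"angular": [0,0,0],"jaw": 1},{"xyz": [0,0,0],"angular": [0,0,0],"jaw": 1}]}}

```text
clock: 6.03
tcp_pos: [0.4332, 0.3252, 0.1181]
tool_rot: [[-0.482, 0.876, 0.002], [0.876, 0.482, 0.001], [0.0, 0.003, -1.0]]
force: [-0.9, -0.0, 6.1]
width: 0.198
grasp_force: 30.2
```

Request:
{"name": "drive_tool", "arguments": {"plan": [{"xyz": [-0.008,-0.138,0],"angular": [0,0,-0.23],"jaw": 1},{"xyz": [-0.008,-0.138,0],"angular": [0,0,-0.23],"jaw": 1},{"xyz": [-0.008,-0.138,0],"angular": [0,0,-0.23],"jaw": 1},{"xyz": [-0.008,-0.138,0],"angular": [0,0,-0.23],"jaw": 1},{"xyz": [-0.008,-0.138,0],"angular": [0,0,-0.23],"jaw": 1},{"xyz": [-0.008,-0.138,0],"angular": [0,0,-0.23],"jaw": 1},{"xyz": [-0.008,-0.138,0],"angular": [0,0,-0.23],"jaw": 1},{"xyz": [0,0,0],"angular": [0,0,0],"jaw": 1},{"xyz": [0,0,0],"angular": [0,0,0],"jaw": 1},{"xyz": [0,0,0],"angular": [0,0,0],"jaw": 1}]}}

```text
clock: 6.87
tcp_pos: [0.3733, 0.2507, 0.118]
tool_rot: [[-0.975, 0.223, -0.004], [0.223, 0.975, 0.002], [0.005, 0.001, -1.0]]
force: [-15.1, 1.8, 16.7]
width: 0.202
grasp_force: 30.2
```

Request:
{"name": "drive_tool", "arguments": {"plan": [{"xyz": [-0.003,-0.06,0],"angular": [0,0,-0.1],"jaw": 1},{"xyz": [0,-0.04,0],"angular": [0,0,-0.07],"jaw": 1},{"xyz": [0,0,0],"angular": [0,0,0],"jaw": 1},{"xyz": [0,0,0],"angular": [0,0,0],"jaw": 1},{"xyz": [0,0,0],"angular": [0,0,0],"jaw": 1},{"xyz": [0,0,0],"angular": [0,0,0],"jaw": 1},{"xyz": [0,0,0],"angular": [0,0,0],"jaw": 1},{"xyz": [0,0,0],"angular": [0,0,0],"jaw": 1},{"xyz": [0,0,0],"angular": [0,0,0],"jaw": 1},{"xyz": [0,0,0],"angular": [0,0,0],"jaw": 1}]}}

```text
clock: 7.7
tcp_pos: [0.3711, 0.2409, 0.118]
tool_rot: [[-0.991, 0.135, -0.006], [0.135, 0.991, 0.001], [0.006, 0.001, -1.0]]
force: [-17.3, 1.0, 19.2]
width: 0.197
grasp_force: 30.0
```

Request:
{"name": "drive_tool", "arguments": {"plan": [{"xyz": [0.02,-0.02,0],"angular": [0,0,-0.02],"jaw": 1},{"xyz": [0,-0.02,0],"angular": [0,0,-0.02],"jaw": 1},{"xyz": [0,-0.02,0],"angular": [0,0,-0.02],"jaw": 1},{"xyz": [0,-0.02,0],"angular": [0,0,-0.02],"jaw": 1},{"xyz": [0,0,0],"angular": [0,0,0],"jaw": 1},{"xyz": [0,0,0],"angular": [0,0,0],"jaw": 1},{"xyz": [0,0,0],"angular": [0,0,0],"jaw": 1},{"xyz": [0,0,0],"angular": [0,0,0],"jaw": 1},{"xyz": [0,0,0],"angular": [0,0,0],"jaw": 1},{"xyz": [0,0,0],"angular": [0,0,0],"jaw": 1}]}}

```text
clock: 8.53
tcp_pos: [0.37, 0.2332, 0.118]
tool_rot: [[-0.996, 0.093, -0.002], [0.093, 0.996, 0.002], [0.002, 0.001, -1.0]]
force: [-8.5, 0.6, 12.4]
width: 0.196
grasp_force: 30.2
```

```bash
python3 - <<'E'
from h import *
s=readout.state();print(s["tcp_pos"],s["force"],s["ft_torque"])
E
```

```text
[0.37   0.2332 0.118 ] [-8.4832  0.5652 12.4034] [0.2733 1.3435 0.0934]
```

Request:
{"name": "drive_tool", "arguments": {"plan": [{"xyz": [0.01,-0.02,0],"angular": [0,0,0],"jaw": 1},{"xyz": [0,-0.02,0],"angular": [0,0,0],"jaw": 1},{"xyz": [0,0,0],"angular": [0,0,0],"jaw": 1},{"xyz": [0,0,0],"angular": [0,0,0],"jaw": 1},{"xyz": [0,0,0],"angular": [0,0,0],"jaw": 1},{"xyz": [0,0,0],"angular": [0,0,0],"jaw": 1},{"xyz": [0,0,0],"angular": [0,0,0],"jaw": 1},{"xyz": [0,0,0],"angular": [0,0,0],"jaw": 1},{"xyz": [0,0,0],"angular": [0,0,0],"jaw": 1},{"xyz": [0,0,0],"angular": [0,0,0],"jaw": 1}]}}

```text
clock: 9.37
tcp_pos: [0.3699, 0.2326, 0.1181]
tool_rot: [[-0.996, 0.094, 0.002], [0.094, 0.996, 0.009], [-0.001, 0.009, -1.0]]
force: [-2.4, 17.2, 2.7]
width: 0.196
grasp_force: 30.2
```

Request:
{"name": "drive_tool", "arguments": {"plan": [{"xyz": [0,-0.02,0],"angular": [0,0,0],"jaw": 1},{"xyz": [0,-0.01,0],"angular": [0,0,0],"jaw": 1},{"xyz": [0,0,0],"angular": [0,0,0],"jaw": 1},{"xyz": [0,0,0],"angular": [0,0,0],"jaw": 1},{"xyz": [0,0,0],"angular": [0,0,0],"jaw": 1},{"xyz": [0,0,0],"angular": [0,0,0],"jaw": 1},{"xyz": [0,0,0],"angular": [0,0,0],"jaw": 1},{"xyz": [0,0,0],"angular": [0,0,0],"jaw": 1},{"xyz": [0,0,0],"angular": [0,0,0],"jaw": 1},{"xyz": [0,0,0],"angular": [0,0,0],"jaw": 1}]}}

```text
clock: 10.2
tcp_pos: [0.3699, 0.2325, 0.1181]
tool_rot: [[-0.996, 0.094, 0.003], [0.094, 0.995, 0.015], [-0.002, 0.015, -1.0]]
force: [-1.0, 30.5, -3.0]
width: 0.2
grasp_force: 30.3
```

Request:
{"name": "drive_tool", "arguments": {"plan": [{"xyz": [0,0.06,0],"angular": [0,0,0],"jaw": 1},{"xyz": [-0.008,0.138,0],"angular": [0,0,0.23],"jaw": 1},{"xyz": [-0.008,0.138,0],"angular": [0,0,0.23],"jaw": 1},{"xyz": [-0.008,0.138,0],"angular": [0,0,0.23],"jaw": 1},{"xyz": [-0.008,0.138,0],"angular": [0,0,0.23],"jaw": 1},{"xyz": [-0.008,0.138,0],"angular": [0,0,0.23],"jaw": 1},{"xyz": [-0.008,0.138,0],"angular": [0,0,0.23],"jaw": 1},{"xyz": [-0.008,0.138,0],"angular": [0,0,0.23],"jaw": 1},{"xyz": [0,0,0],"angular": [0,0,0],"jaw": 1},{"xyz": [0,0,0],"angular": [0,0,0],"jaw": 1}]}}

```text
clock: 11.03
tcp_pos: [0.4174, 0.3154, 0.1181]
tool_rot: [[-0.593, 0.805, 0.003], [0.805, 0.593, 0.004], [0.001, 0.004, -1.0]]
force: [-0.4, 5.0, 4.1]
width: 0.196
grasp_force: 30.4
```

Request:
{"name": "drive_tool", "arguments": {"plan": [{"xyz": [-0.008,0.138,0],"angular": [0,0,0.23],"jaw": 1},{"xyz": [-0.008,0.138,0],"angular": [0,0,0.23],"jaw": 1},{"xyz": [-0.008,0.138,0],"angular": [0,0,0.23],"jaw": 1},{"xyz": [-0.008,0.138,0],"angular": [0,0,0.23],"jaw": 1},{"xyz": [-0.008,0.138,0],"angular": [0,0,0.23],"jaw": 1},{"xyz": [0,0,0],"angular": [0,0,0],"jaw": 1},{"xyz": [0,0,0],"angular": [0,0,0],"jaw": 1},{"xyz": [0,0,0],"angular": [0,0,0],"jaw": 1},{"xyz": [0,0,0],"angular": [0,0,0],"jaw": 1},{"xyz": [0,0,0],"angular": [0,0,0],"jaw": 1}]}}

```text
clock: 11.87
tcp_pos: [0.4817, 0.3381, 0.1182]
tool_rot: [[-0.033, 0.999, 0.004], [0.999, 0.033, 0.005], [0.005, 0.004, -1.0]]
force: [3.4, 7.8, 1.0]
width: 0.198
grasp_force: 30.3
```

Request:
{"name": "drive_tool", "arguments": {"plan": [{"xyz": [0,0.06,0],"angular": [0,0,0.1],"jaw": 1},{"xyz": [0,0.06,0],"angular": [0,0,0.1],"jaw": 1},{"xyz": [0,0.03,0],"angular": [0,0,0.05],"jaw": 1},{"xyz": [0,0.02,0],"angular": [0,0,0],"jaw": 1},{"xyz": [0,0,0],"angular": [0,0,0],"jaw": 1},{"xyz": [0,0,0],"angular": [0,0,0],"jaw": 1},{"xyz": [0,0,0],"angular": [0,0,0],"jaw": 1},{"xyz": [0,0,0],"angular": [0,0,0],"jaw": 1},{"xyz": [0,0,0],"angular": [0,0,0],"jaw": 1},{"xyz": [0,0,0],"angular": [0,0,0],"jaw": 1}]}}

```text
clock: 12.7
tcp_pos: [0.4986, 0.3377, 0.1182]
tool_rot: [[0.098, 0.995, 0.004], [0.995, -0.098, 0.005], [0.005, 0.004, -1.0]]
force: [1.7, 7.2, 1.3]
width: 0.199
grasp_force: 30.3
```

Request:
{"name": "drive_tool", "arguments": {"plan": [{"xyz": [0,0.02,0],"angular": [0,0,0],"jaw": 1},{"xyz": [0,0.02,0],"angular": [0,0,0],"jaw": 1},{"xyz": [0,0,0],"angular": [0,0,0],"jaw": 1},{"xyz": [0,0,0],"angular": [0,0,0],"jaw": 1},{"xyz": [0,0,0],"angular": [0,0,0],"jaw": 1},{"xyz": [0,0,0],"angular": [0,0,0],"jaw": 1},{"xyz": [0,0,0],"angular": [0,0,0],"jaw": 1},{"xyz": [0,0,0],"angular": [0,0,0],"jaw": 1},{"xyz": [0,0,0],"angular": [0,0,0],"jaw": 1},{"xyz": [0,0,0],"angular": [0,0,0],"jaw": 1}]}}

```text
clock: 13.53
tcp_pos: [0.4998, 0.3375, 0.1181]
tool_rot: [[0.098, 0.995, -0.001], [0.995, -0.098, 0.004], [0.004, -0.002, -1.0]]
force: [-8.5, 7.1, 8.5]
width: 0.191
grasp_force: 30.2
```

Request:
{"name": "drive_tool", "arguments": {"plan": [{"xyz": [0,0.02,0],"angular": [0,0,0],"jaw": 1},{"xyz": [0,0.02,0],"angular": [0,0,0],"jaw": 1},{"xyz": [0,0,0],"angular": [0,0,0],"jaw": 1},{"xyz": [0,0,0],"angular": [0,0,0],"jaw": 1},{"xyz": [0,0,0],"angular": [0,0,0],"jaw": 1},{"xyz": [0,0,0],"angular": [0,0,0],"jaw": 1},{"xyz": [0,0,0],"angular": [0,0,0],"jaw": 1},{"xyz": [0,0,0],"angular": [0,0,0],"jaw": 1},{"xyz": [0,0,0],"angular": [0,0,0],"jaw": 1},{"xyz": [0,0,0],"angular": [0,0,0],"jaw": 1}]}}

```text
clock: 14.37
tcp_pos: [0.4999, 0.3375, 0.1179]
tool_rot: [[0.097, 0.995, -0.009], [0.995, -0.097, 0.004], [0.003, -0.01, -1.0]]
force: [-22.2, 7.6, 17.6]
width: 0.198
grasp_force: 30.2
```

Request:
{"name": "drive_tool", "arguments": {"plan": [{"xyz": [0,0,0],"angular": [0,0,0],"jaw": 0.4},{"xyz": [0,0,0],"angular": [0,0,0],"jaw": 0.4},{"xyz": [0,0,0],"angular": [0,0,0],"jaw": 0.4},{"xyz": [0,0,0],"angular": [0,0,0],"jaw": 0.4},{"xyz": [0,0,0],"angular": [0,0,0],"jaw": 0.4},{"xyz": [0,0,-0.3],"angular": [0,0,0],"jaw": 0.4},{"xyz": [0,0,-0.3],"angular": [0,0,0],"jaw": 0.4},{"xyz": [0,0,-0.3],"angular": [0,0,0],"jaw": 0.4},{"xyz": [0,0,-0.3],"angular": [0,0,0],"jaw": 0.4},{"xyz": [0,0,-0.3],"angular": [0,0,0],"jaw": 0.4}]}}

```text
clock: 15.2
tcp_pos: [0.5053, 0.3339, 0.2678]
tool_rot: [[0.099, 0.995, -0.0], [0.995, -0.099, -0.0], [-0.0, -0.0, -1.0]]
force: [0.7, -0.9, -0.0]
width: 0.599
grasp_force: 0.0
```

```bash
python3 - <<'E'
from h import *
s,im=grab("top","top1");print(s["tcp_pos"],s["tool_rot"])
cv2.imwrite("pics/top1c.png",cv2.resize(im[140:240,195:420],None,fx=3.5,fy=3.5,interpolation=cv2.INTER_CUBIC))
E
```

```text
[0.5053 0.3339 0.2678] [[ 0.0993  0.9951 -0.    ]
 [ 0.9951 -0.0993 -0.0003]
 [-0.0003 -0.     -1.    ]]
```

View pics/top1c.png

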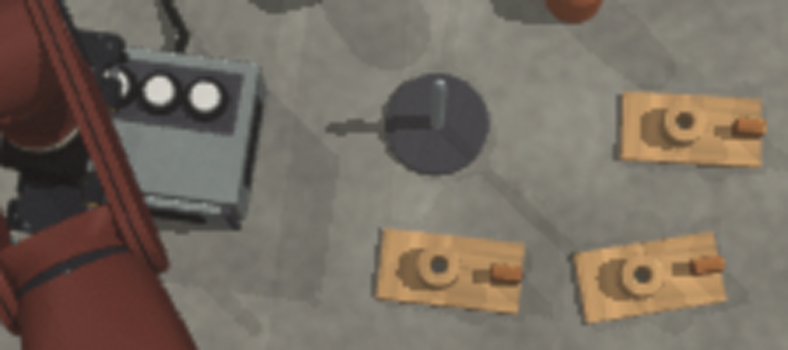

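The door is flush shut and the boards haven't moved. I'll go towards the boards and look at the rod on the way.

Request:
{"name": "drive_tool", "arguments": {"plan": [{"xyz": [-0.4,0,0],"angular": [0,0,0],"jaw": 0},{"xyz": [-0.4,0,0],"angular": [0,0,0],"jaw": 0},{"xyz": [-0.4,0,0],"angular": [0,0,0],"jaw": 0},{"xyz": [-0.4,0,0],"angular": [0,0,0],"jaw": 0},{"xyz": [-0.4,0,0],"angular": [0,0,0],"jaw": 0},{"xyz": [-0.4,0,0],"angular": [0,0,0],"jaw": 0},{"xyz": [-0.3,0,0],"angular": [0,0,0],"jaw": 0},{"xyz": [0,0,0],"angular": [0,0,0],"jaw": 0},{"xyz": [0,0,0],"angular": [0,0,0],"jaw": 0},{"xyz": [0,0,0],"angular": [0,0,0],"jaw": 0}]}}

```text
clock: 16.08
tcp_pos: [0.4787, 0.0659, 0.2665]
tool_rot: [[0.1, 0.995, 0.0], [0.995, -0.1, 0.0], [0.0, 0.0, -1.0]]
force: [0.3, -1.1, 0.4]
width: 1.0
grasp_force: 0.0
```

```bash
python3 - <<'E'
from h import *
s,im=grab("wrist","w2");print(s["tcp_pos"],proj("wrist",[.606,0,.012],s),proj("wrist",[.606,0,.188],s))
E
```

```text
[0.4787 0.0659 0.2665] [429.4948 200.7932] [496.9666 269.5529]
```

View pics/w2.png

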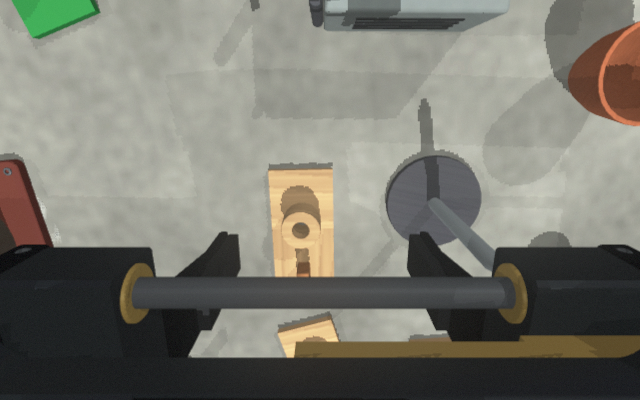

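The wrist view shows the foot ellipse at about x 386–481, y 150–244, with the rod base near (434,200). I'll continue to board b1 and turn.

```bash
python3 - <<'E'
from h import *
im=cv2.imread("pics/w2.png");s=readout.state()
g=cv2.inRange(im,(0,0,0),(105,95,95));g[:140]=0;g[246:]=0;g[:,:375]=0;g[:,490:]=0
g=cv2.morphologyEx(g,cv2.MORPH_OPEN,np.ones((15,15)))
c=max(cv2.findContours(g,0,1)[0],key=cv2.contourArea);print(cv2.fitEllipse(cv2.convexHull(c)))
for u in(cv2.fitEllipse(cv2.convexHull(c))[0],(433.5,197.5),(433.5,199)):print(plane("wrist",u,.012,s))
E
```

```text
Traceback (most recent call last):
ValueError: max() iterable argument is empty
```

Request:
{"name": "drive_tool", "arguments": {"plan": [{"xyz": [-0.4,0,0],"angular": [0,0,0],"jaw": 0},{"xyz": [-0.4,0,0],"angular": [0,0,0],"jaw": 0},{"xyz": [-0.4,0,0],"angular": [0,0,0],"jaw": 0},{"xyz": [-0.4,0,0],"angular": [0,0,0],"jaw": 0},{"xyz": [-0.4,0,0],"angular": [0,0,0],"jaw": 0},{"xyz": [-0.4,0,0],"angular": [0,0,0],"jaw": 0},{"xyz": [-0.4,0,0],"angular": [0,0,0],"jaw": 0},{"xyz": [-0.4,0,0],"angular": [0,0,0],"jaw": 0},{"xyz": [0,0,0],"angular": [0,0,0.23],"jaw": 0},{"xyz": [0,0,0],"angular": [0,0,0.23],"jaw": 0}]}}

```text
clock: 16.97
tcp_pos: [0.4472, -0.2538, 0.266]
tool_rot: [[0.34, 0.941, -0.001], [0.941, -0.34, 0.001], [0.0, -0.001, -1.0]]
force: [0.3, 0.9, -0.3]
width: 0.999
grasp_force: 0.0
```

Request:
{"name": "drive_tool", "arguments": {"plan": [{"xyz": [0,0,0],"angular": [0,0,0.23],"jaw": 0},{"xyz": [0,0,0],"angular": [0,0,0.23],"jaw": 0},{"xyz": [0,0,0],"angular": [0,0,0.23],"jaw": 0},{"xyz": [0,0,0],"angular": [0,0,0.23],"jaw": 0},{"xyz": [0,0,0],"angular": [0,0,0.23],"jaw": 0},{"xyz": [0,0,0],"angular": [0,0,0.23],"jaw": 0},{"xyz": [0,0,0],"angular": [0,0,0.23],"jaw": 0},{"xyz": [0,0,0],"angular": [0,0,0.23],"jaw": 0},{"xyz": [0,0,0],"angular": [0,0,0.23],"jaw": 0},{"xyz": [0,0,0],"angular": [0,0,0.23],"jaw": 0}]}}

```text
clock: 17.8
tcp_pos: [0.448, -0.2513, 0.2663]
tool_rot: [[1.0, 0.024, -0.0], [0.024, -1.0, 0.0], [-0.0, -0.0, -1.0]]
force: [0.0, 0.7, -0.4]
width: 1.001
grasp_force: 0.0
```

Request:
{"name": "drive_tool", "arguments": {"plan": [{"xyz": [0,0,0],"angular": [0,0,0.23],"jaw": 0},{"xyz": [0,0,0],"angular": [0,0,0.23],"jaw": 0},{"xyz": [0,0,0],"angular": [0,0,0.23],"jaw": 0},{"xyz": [0,0,0],"angular": [0,0,0.23],"jaw": 0},{"xyz": [0,0,0],"angular": [0,0,0.23],"jaw": 0},{"xyz": [0,0,0],"angular": [0,0,0.23],"jaw": 0},{"xyz": [0,0,0],"angular": [0,0,0.23],"jaw": 0},{"xyz": [0,0,0],"angular": [0,0,0.23],"jaw": 0},{"xyz": [0,0,0],"angular": [0,0,0.23],"jaw": 0},{"xyz": [0,0,0],"angular": [0,0,0.23],"jaw": 0}]}}

```text
clock: 18.63
tcp_pos: [0.448, -0.2513, 0.2662]
tool_rot: [[0.38, -0.925, -0.0], [-0.925, -0.38, 0.0], [-0.001, 0.0, -1.0]]
force: [0.3, -0.7, -0.8]
width: 1.0
grasp_force: 0.0
```

Request:
{"name": "drive_tool", "arguments": {"plan": [{"xyz": [0,0,0],"angular": [0,0,0.23],"jaw": 0},{"xyz": [0.2,0,0],"angular": [0,0,0],"jaw": 0},{"xyz": [0.2,0,0],"angular": [0,0,0],"jaw": 0},{"xyz": [0.2,0,0],"angular": [0,0,0],"jaw": 0},{"xyz": [0,0,0],"angular": [0,0,0],"jaw": 0},{"xyz": [0,0,0],"angular": [0,0,0],"jaw": 0},{"xyz": [0,0,0],"angular": [0,0,0],"jaw": 0},{"xyz": [0,0,0],"angular": [0,0,0],"jaw": 0},{"xyz": [0,0,0],"angular": [0,0,0],"jaw": 0},{"xyz": [0,0,0],"angular": [0,0,0],"jaw": 0}]}}

```text
clock: 19.47
tcp_pos: [0.4632, -0.3097, 0.2667]
tool_rot: [[0.27, -0.963, 0.0], [-0.963, -0.27, -0.0], [0.0, -0.0, -1.0]]
force: [-0.5, 0.4, 0.7]
width: 1.002
grasp_force: 0.0
```

```bash
python3 - <<'E'
from h import *
s,im=grab("wrist","w3");print(s["tcp_pos"],s["tool_rot"],s["qpos"])
E
```

```text
[ 0.4632 -0.3097  0.2667] [[ 0.2704 -0.9628  0.0002]
 [-0.9628 -0.2704 -0.    ]
 [ 0.0001 -0.0002 -1.    ]] [-0.7309  0.0319  1.6506  0.0001  1.4589  2.1369]
```

View pics/w3.png

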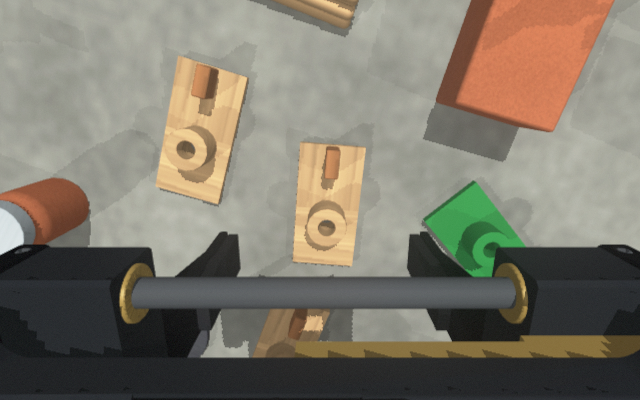

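Board b1 is at x 295–365, y 143–265, with its lug at (332,162) and bore at (327,227).

```bash
cat >> h.py <<'E'
def board(im,s,seed,z0=0.0,n="wrist"):
    m=cv2.morphologyEx(wood(im),cv2.MORPH_CLOSE,np.ones((9,9)))
    for c in cv2.findContours(m,0,1)[0]:
        if cv2.contourArea(c)>800 and cv2.pointPolygonTest(c,seed,False)>=0:
            P=np.array([plane(n,p[0],z0+.01,s)[:2] for p in c],np.float32)
            (cx,cy),(a,b),t=cv2.minAreaRect(P*1000);bp=cv2.boxPoints(((cx,cy),(a,b),t))/1000
            u=(bp[1]-bp[0]) if a*0+np.linalg.norm(bp[1]-bp[0])>np.linalg.norm(bp[2]-bp[1]) else bp[2]-bp[1]
            u/=np.linalg.norm(u);return np.array([cx,cy])/1000,sorted((a,b)),u
E
python3 - <<'E'
from h import *
im=cv2.imread("pics/w3.png");s=readout.state();print(s["tcp_pos"][:2])
c,ab,u=board(im,s,(310,200))
if u[1]>0:u=-u
print(c,ab,np.degrees(np.arctan2(u[1],u[0])),"bore",c-.014*u,"lug",c+.062*u)
print("lugpix",plane("wrist",(332,162),.042,s),"bore pix",plane("wrist",(327,227),.046,s))
im=cv2.imread("pics/w2.png");print(im[170,400],im[225,400],im[225,380],im[225,460],im[160,350], im[200:201,380:400:2].tolist())
E
```

```text
[ 0.4632 -0.3098]
[ 0.4416 -0.2508] [80.36978912353516, 161.2357940673828] -79.05933 bore [ 0.4389 -0.2371] lug [ 0.4534 -0.3117]
lugpix [ 0.4537 -0.3142  0.042 ] bore pix [ 0.4381 -0.2382  0.046 ]
[87 91 91] [102  98  96] [162 172 171] [113 113 106] [176 189 188] [[[164, 174, 175], [156, 168, 168], [148, 157, 156], [62, 64, 63], [96, 93, 93], [103, 99, 98], [102, 98, 97], [101, 96, 95], [101, 98, 96], [103, 98, 97]]]
```

Request:
{"name": "drive_tool", "arguments": {"plan": [{"xyz": [0,0.1,0],"angular": [0,0,0.158],"jaw": 0.4},{"xyz": [0,0,0.25],"angular": [0,0,0],"jaw": 0.4},{"xyz": [0,0,0.3],"angular": [0,0,0],"jaw": 0.4},{"xyz": [0,0,0.3],"angular": [0,0,0],"jaw": 0.4},{"xyz": [0,0,0.3],"angular": [0,0,0],"jaw": 0.4},{"xyz": [0,0,0.3],"angular": [0,0,0],"jaw": 0.4},{"xyz": [0,0,0.3],"angular": [0,0,0],"jaw": 0.4},{"xyz": [0,0,0.2],"angular": [0,0,0],"jaw": 0.4},{"xyz": [0,0,0.1],"angular": [0,0,0],"jaw": 0.4},{"xyz": [0,0,0],"angular": [0,0,0],"jaw": 0.4}]}}

```text
clock: 20.35
tcp_pos: [0.4519, -0.3116, 0.059]
tool_rot: [[0.189, -0.982, -0.004], [-0.982, -0.189, 0.003], [-0.004, 0.003, -1.0]]
force: [-0.0, 1.3, 0.2]
width: 0.603
grasp_force: 0.0
```

```bash
python3 - <<'E'
from h import *
im=cv2.imread("pics/w2.png")
s=dict(tcp_pos=np.array([.4787,.0659,.2665]),tool_rot=np.array([[.1,.995,0],[.995,-.1,0],[0,0,-1]]))
g=cv2.inRange(im,(0,0,0),(120,116,112));g[:145]=0;g[246:]=0;g[:,:375]=0;g[:,490:]=0
g=cv2.morphologyEx(g,cv2.MORPH_OPEN,np.ones((15,15)))
c=max(cv2.findContours(g,0,1)[0],key=cv2.contourArea);h=cv2.convexHull(c);e=cv2.fitEllipse(h);print(e)
P=np.array([plane("wrist",p[0],.012,s)[:2] for p in h],np.float32);print(cv2.fitEllipse(P*1000),cv2.minEnclosingCircle(P))
print(plane("wrist",(433.5,199),.012,s))
s=readout.state();print(s["tcp_pos"],s["tool_rot"][:2,0])
E
```

```text
((433.09442138671875, 200.94400024414062), (92.43390655517578, 96.99609375), 57.78828048706055)
((611.323486328125, -4.419585227966309), (118.82044982910156, 126.02352905273438), 24.04302215576172) ((0.6112084984779358, -0.006761502008885145), 0.06465848535299301)
[0.612  0.0007 0.012 ]
[ 0.4519 -0.3116  0.059 ] [ 0.189 -0.982]
```

Request:
{"name": "drive_tool", "arguments": {"plan": [{"xyz": [0,0,0.2],"angular": [0,0,0],"jaw": 0.4},{"xyz": [0,0,0.15],"angular": [0,0,0],"jaw": 0.4},{"xyz": [0,0,0.1],"angular": [0,0,0],"jaw": 0.4},{"xyz": [0,0,0],"angular": [0,0,0],"jaw": 0.4},{"xyz": [0,0,0],"angular": [0,0,0],"jaw": 1},{"xyz": [0,0,0],"angular": [0,0,0],"jaw": 1},{"xyz": [0,0,0],"angular": [0,0,0],"jaw": 1},{"xyz": [0,0,0],"angular": [0,0,0],"jaw": 1},{"xyz": [0,0,0],"angular": [0,0,0],"jaw": 1},{"xyz": [0,0,0],"angular": [0,0,0],"jaw": 1}]}}

```text
clock: 21.18
tcp_pos: [0.4537, -0.3133, 0.017]
tool_rot: [[0.189, -0.982, 0.001], [-0.982, -0.189, -0.001], [0.001, -0.0, -1.0]]
force: [-0.5, 0.0, 1.3]
width: 0.229
grasp_force: 0.0
```

Request:
{"name": "drive_tool", "arguments": {"plan": [{"xyz": [0,0,0],"angular": [0,0,0],"jaw": 1},{"xyz": [0,0,0],"angular": [0,0,0],"jaw": 1},{"xyz": [0,0,0],"angular": [0,0,0],"jaw": 1},{"xyz": [0,0,0],"angular": [0,0,0],"jaw": 1},{"xyz": [0,0,0],"angular": [0,0,0],"jaw": 1},{"xyz": [0,0,-0.02],"angular": [0,0,0],"jaw": 1},{"xyz": [0,0,-0.05],"angular": [0,0,0],"jaw": 1},{"xyz": [0,0,-0.1],"angular": [0,0,0],"jaw": 1},{"xyz": [0,0,-0.1],"angular": [0,0,0],"jaw": 1},{"xyz": [0,0,-0.1],"angular": [0,0,0],"jaw": 1}]}}

```text
clock: 22.02
tcp_pos: [0.4535, -0.3131, 0.0546]
tool_rot: [[0.189, -0.982, 0.0], [-0.982, -0.189, -0.0], [0.0, -0.0, -1.0]]
force: [0.1, 0.3, -2.4]
width: 0.18
grasp_force: 30.0
```

```bash
python3 - <<'E'
from h import *
s,im=grab("side","s1");s=readout.state();print(s["tcp_pos"],s["ft_torque"],s["qpos"])
u=proj("side",s["tcp_pos"]).astype(int);print(u)
cv2.imwrite("pics/s1c.png",cv2.resize(im[u[1]-70:u[1]+50,u[0]-90:u[0]+60],None,fx=4,fy=4,interpolation=cv2.INTER_CUBIC))
E
```

```text
[ 0.4549 -0.3143  0.0571] [-0.0831 -0.0344  0.0677] [-0.7473  0.2279  1.8512 -0.      1.0586  2.204 ]
[378 189]
```

View pics/s1c.png

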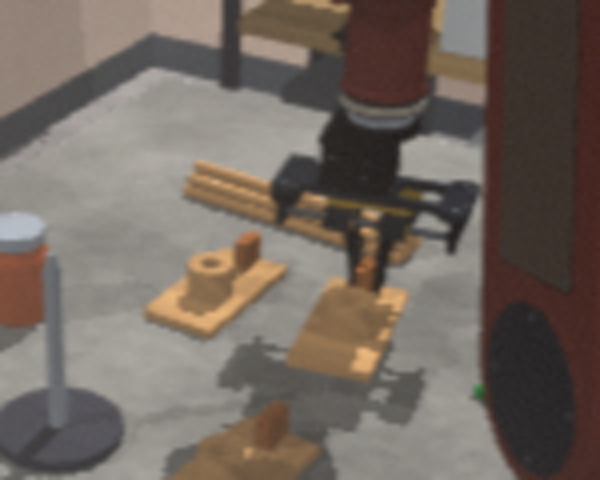

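The side crop shows the board hanging from the lug at (367,275), shaded by the gripper. The rod tip is at crop (52,255), which is full-frame (301,183).

```bash
python3 - <<'E'
from h import *
def tri(us):
    A=[];b=[]
    for n,u in us:
        o,d=ray(n,u);d/=np.linalg.norm(d);Q=np.eye(3)-np.outer(d,d);A.append(Q);b.append(Q@o)
    return np.linalg.lstsq(np.vstack(A),np.hstack(b),rcond=None)[0]
print("tip",tri([("top",(320.7,163.7)),("side",(301.3,182))]),"foot",plane("side",(302.8,226),.012))
im=cv2.imread("pics/s1.png");t=cv2.imread("pics/top1.png")
a=im[170:235,270:335];b=t[150:200,295:345]
# dark foot ellipse on each
for n,I,o,th in(("side",im,(280,205,325,245),85),("top",t,(300,156,340,196),85)):
    x0,y0,x1,y1=o;g=(I[y0:y1,x0:x1].max(2)<th).astype(np.uint8);g=cv2.morphologyEx(g,cv2.MORPH_OPEN,np.ones((5,5)))
    c=max(cv2.findContours(g,0,1)[0],key=cv2.contourArea);h=cv2.convexHull(c)+np.array([x0,y0])
    P=np.array([plane(n,p[0],.012)[:2] for p in h],np.float32);print(n,cv2.fitEllipse(P*1000),cv2.boundingRect(h))
E
```

```text
tip [ 0.6078 -0.0035  0.1906] foot [0.6052 0.0014 0.012 ]Traceback (most recent call last):
  File "<stdin>", line 13, in <module>
ValueError: max() iterable argument is empty
```

Request:
{"name": "drive_tool", "arguments": {"plan": [{"xyz": [0,0,-0.15],"angular": [0,0,0],"jaw": 1},{"xyz": [0,0,-0.2],"angular": [0,0,0],"jaw": 1},{"xyz": [0,0,-0.2],"angular": [0,0,0],"jaw": 1},{"xyz": [0,0,-0.2],"angular": [0,0,0],"jaw": 1},{"xyz": [0,0,-0.2],"angular": [0,0,0],"jaw": 1},{"xyz": [0,0,-0.2],"angular": [0,0,0],"jaw": 1},{"xyz": [0,0,-0.2],"angular": [0,0,0],"jaw": 1},{"xyz": [0,0,-0.2],"angular": [0,0,0],"jaw": 1},{"xyz": [0,0,-0.15],"angular": [0,0,0],"jaw": 1},{"xyz": [0,0,0],"angular": [0,0,0],"jaw": 1}]}}

```text
clock: 22.9
tcp_pos: [0.4552, -0.3146, 0.2284]
tool_rot: [[0.189, -0.982, 0.006], [-0.982, -0.189, -0.005], [0.006, -0.005, -1.0]]
force: [0.3, -0.5, -1.6]
width: 0.182
grasp_force: 30.0
```

```bash
python3 - <<'E'
from h import *
s,im=grab("side","s2");_,t=grab("top","top2")
u=proj("side",s["tcp_pos"]).astype(int);v=proj("top",s["tcp_pos"]).astype(int);print(s["tcp_pos"],u,v)
f=lambda I,p:cv2.convertScaleAbs(cv2.resize(I[p[1]-50:p[1]+50,p[0]-40:p[0]+40],(400,500),interpolation=cv2.INTER_CUBIC),alpha=1.5)
cv2.imwrite("pics/s2c.png",np.hstack([f(im,u),f(t,v)]))
E
```

```text
[ 0.4552 -0.3146  0.2284] [382 149] [409 206]
```

View pics/s2c.png

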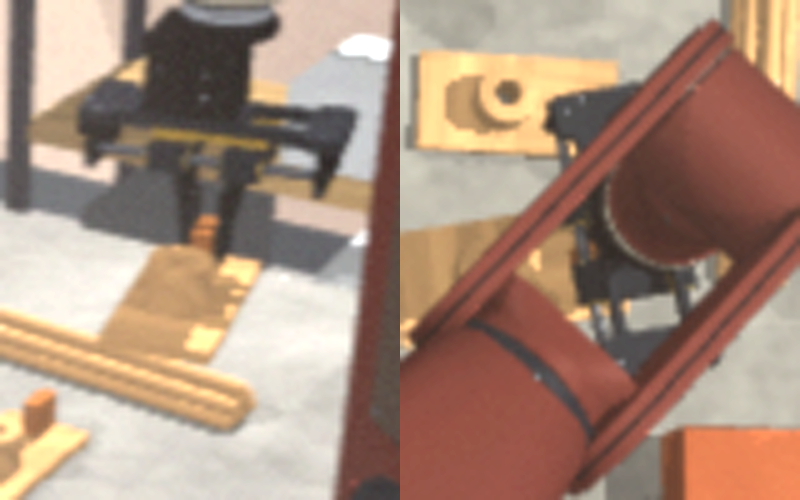

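The left panel shows the slab with the shaded sleeve bump at (190,270) and rear corners at about (100,345) and (207,360). I'll check the level by projecting the expected corners.

```bash
python3 - <<'E'
from h import *
s=readout.state();t=s["tcp_pos"];u=np.array([.189,-.982,0]);v=np.array([.982,.189,0]);z=np.array([0,0,1.])
b=t-.076*u-z*.0135
for a in(0,5,10,15):
  r=np.radians(a);uu=u*np.cos(r)+z*np.sin(r);w=np.cross(uu,v);w=w if w[2]>0 else -w
  b=t-uu*.076-w*.0135
  print(a,[((proj("side",b+x*uu+y*v+w*.01)-[342,99])*5).astype(int).tolist() for x,y in((-.066,-.04),(-.066,.04),(.094,-.04),(.094,.04))])
for name,th in(("s1",0),("top1",0)):
  im=cv2.imread(f"pics/{name}.png");u=(303,226) if name=="s1" else (313,180);print(im[u[1],u[0]-8:u[0]+9:4].tolist())
E
```

```text
0 [[209, 352], [96, 333], [259, 262], [156, 247]]
5 [[208, 368], [96, 349], [259, 260], [156, 245]]
10 [[207, 382], [95, 363], [260, 258], [156, 243]]
15 [[207, 396], [96, 376], [260, 256], [156, 241]]
[[88, 84, 85], [64, 63, 67], [85, 80, 81], [92, 86, 88], [93, 86, 87]]
[[77, 82, 85], [75, 72, 75], [75, 73, 75], [74, 71, 73], [75, 73, 75]]
```

Request:
{"name": "drive_tool", "arguments": {"plan": [{"xyz": [0,0,0],"angular": [0,0,-0.19],"jaw": 1},{"xyz": [0,0,0],"angular": [0,0,-0.19],"jaw": 1},{"xyz": [0,0,0],"angular": [0,0,-0.19],"jaw": 1},{"xyz": [0,0,0],"angular": [0,0,-0.19],"jaw": 1},{"xyz": [0,0,0],"angular": [0,0,-0.19],"jaw": 1},{"xyz": [0,0,0],"angular": [0,0,-0.19],"jaw": 1},{"xyz": [0,0,0],"angular": [0,0,0],"jaw": 1},{"xyz": [-0.02,-0.1,0],"angular": [0,0,0],"jaw": 1},{"xyz": [-0.03,-0.22,0],"angular": [0,0,0],"jaw": 1},{"xyz": [-0.04,-0.3,0],"angular": [0,0,0],"jaw": 1}]}}

```text
clock: 23.83
tcp_pos: [0.4904, -0.2628, 0.2226]
tool_rot: [[0.704, -0.71, -0.001], [-0.71, -0.704, 0.0], [-0.001, 0.001, -1.0]]
force: [0.6, -0.3, -1.3]
width: 0.177
grasp_force: 30.0
```

Request:
{"name": "drive_tool", "arguments": {"plan": [{"xyz": [-0.04,-0.3,0],"angular": [0,0,0],"jaw": 1},{"xyz": [-0.04,-0.3,0],"angular": [0,0,0],"jaw": 1},{"xyz": [-0.04,-0.3,0],"angular": [0,0,0],"jaw": 1},{"xyz": [-0.04,-0.3,0],"angular": [0,0,0],"jaw": 1},{"xyz": [-0.04,-0.3,0],"angular": [0,0,0],"jaw": 1},{"xyz": [-0.04,-0.3,0],"angular": [0,0,0],"jaw": 1},{"xyz": [-0.03,-0.3,0],"angular": [0,0,0],"jaw": 1},{"xyz": [-0.02,-0.2,0],"angular": [0,0,0],"jaw": 1},{"xyz": [0,-0.1,0],"angular": [0,0,0],"jaw": 1},{"xyz": [0,0,0],"angular": [0,0,0],"jaw": 1}]}}

```text
clock: 24.67
tcp_pos: [0.6404, -0.07, 0.2225]
tool_rot: [[0.709, -0.705, -0.001], [-0.705, -0.709, 0.001], [-0.001, 0.0, -1.0]]
force: [-0.4, -0.7, -2.9]
width: 0.182
grasp_force: 30.0
```

```bash
python3 - <<'E'
from h import *
s=readout.state();R=s["tool_rot"];print(s["tcp_pos"],R[:2,0],s["qpos"])
b=s["tcp_pos"]-.076*R[:,0];print("bore",b)
for r in((.608,-.002),):print("shift",(R.T@np.array([r[0]-b[0],r[1]-b[1],0])))
E
```

```text
[ 0.6404 -0.07    0.2225] [ 0.7089 -0.7053] [-0.2314  0.2666  1.4717  0.0006  1.4045  2.1221]
bore [ 0.5865 -0.0164  0.2226]
shift [ 0.0051 -0.0253 -0.    ]
```

Request:
{"name": "drive_tool", "arguments": {"plan": [{"xyz": [0.02,-0.1,0],"angular": [0,0,0],"jaw": 1},{"xyz": [0.02,-0.1,0],"angular": [0,0,0],"jaw": 1},{"xyz": [0.01,-0.05,0],"angular": [0,0,0],"jaw": 1},{"xyz": [0,0,0],"angular": [0,0,0],"jaw": 1},{"xyz": [0,0,0],"angular": [0,0,0],"jaw": 1},{"xyz": [0,0,0],"angular": [0,0,0],"jaw": 1},{"xyz": [0,0,0],"angular": [0,0,0],"jaw": 1},{"xyz": [0,0,0],"angular": [0,0,0],"jaw": 1},{"xyz": [0,0,0],"angular": [0,0,0],"jaw": 1},{"xyz": [0,0,0],"angular": [0,0,0],"jaw": 1}]}}

```text
clock: 25.5
tcp_pos: [0.6608, -0.0583, 0.2236]
tool_rot: [[0.708, -0.706, 0.0], [-0.706, -0.708, -0.0], [0.0, -0.0, -1.0]]
force: [0.3, 0.1, -2.3]
width: 0.18
grasp_force: 30.0
```

```bash
python3 - <<'E'
from h import *
s,im=grab("side","s3");_,t=grab("top","top3");R=s["tool_rot"];b=s["tcp_pos"]-.076*R[:,0];b[2]=s["tcp_pos"][2]-.0135+.046
print(s["tcp_pos"],b)
u=proj("side",b).astype(int);v=proj("top",b).astype(int);print(u,v,proj("side",b),proj("top",b))
f=lambda I,p:cv2.convertScaleAbs(cv2.resize(I[p[1]-40:p[1]+60,p[0]-40:p[0]+40],(400,500),interpolation=cv2.INTER_CUBIC),alpha=1.4)
cv2.imwrite("pics/s3c.png",np.hstack([f(im,u),f(t,v)]))
E
```

```text
[ 0.6608 -0.0583  0.2236] [ 0.607  -0.0047  0.2561]
[300 164] [321 159] [300.895  164.3594] [321.4054 159.0512]
```

View pics/s3c.png

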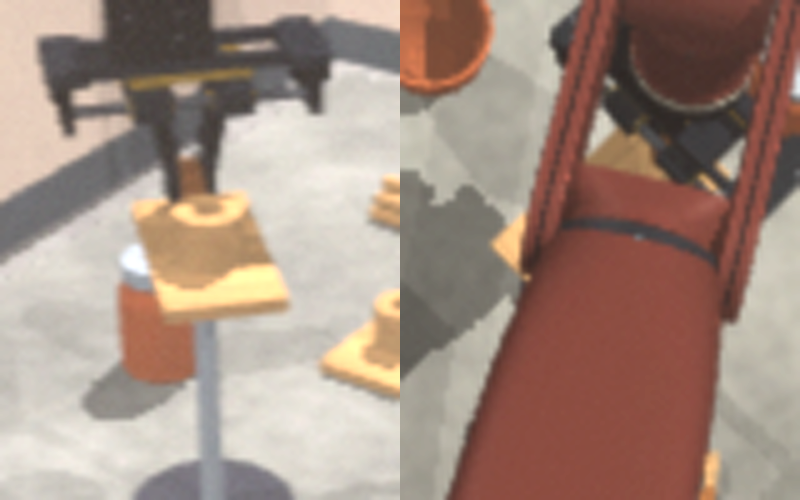

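The left panel shows the board level with its bore at crop (207,203), which is (301.4,164.6) against (300.9,164.4) predicted. The rod is directly beneath it. I'll lower onto the tip.

Request:
{"name": "drive_tool", "arguments": {"plan": [{"xyz": [-0.01,0,0.05],"angular": [0,0,0],"jaw": 1},{"xyz": [0,0,0.07],"angular": [0,0,0],"jaw": 1},{"xyz": [0,0,0.06],"angular": [0,0,0],"jaw": 1},{"xyz": [0,0,0.05],"angular": [0,0,0],"jaw": 1},{"xyz": [0,0,0.04],"angular": [0,0,0],"jaw": 1},{"xyz": [0,0,0.04],"angular": [0,0,0],"jaw": 1},{"xyz": [0,0,0],"angular": [0,0,0],"jaw": 1},{"xyz": [0,0,0],"angular": [0,0,0],"jaw": 1},{"xyz": [0,0,0],"angular": [0,0,0],"jaw": 1},{"xyz": [0,0,0],"angular": [0,0,0],"jaw": 1}]}}

```text
clock: 26.43
tcp_pos: [0.6618, -0.0589, 0.194]
tool_rot: [[0.708, -0.706, 0.004], [-0.706, -0.708, -0.002], [0.005, -0.001, -1.0]]
force: [2.8, -5.3, 3.7]
width: 0.184
grasp_force: 30.0
```

Request:
{"name": "drive_tool", "arguments": {"plan": [{"xyz": [0,0,0.03],"angular": [0,0,0],"jaw": 1},{"xyz": [0,0,0.03],"angular": [0,0,0],"jaw": 1},{"xyz": [0,0,0.03],"angular": [0,0,0],"jaw": 1},{"xyz": [0,0,0.03],"angular": [0,0,0],"jaw": 1},{"xyz": [0,0,0],"angular": [0,0,0],"jaw": 1},{"xyz": [0,0,0],"angular": [0,0,0],"jaw": 1},{"xyz": [0,0,0],"angular": [0,0,0],"jaw": 1},{"xyz": [0,0,0],"angular": [0,0,0],"jaw": 1},{"xyz": [0,0,0],"angular": [0,0,0],"jaw": 1},{"xyz": [0,0,0],"angular": [0,0,0],"jaw": 1}]}}

```text
clock: 27.27
tcp_pos: [0.6623, -0.0593, 0.1823]
tool_rot: [[0.708, -0.706, 0.005], [-0.706, -0.708, -0.003], [0.006, -0.002, -1.0]]
force: [4.7, -6.2, 4.1]
width: 0.18
grasp_force: 30.0
```

```bash
python3 - <<'E'
from h import *
s=readout.state();R=s["tool_rot"];print(s["tcp_pos"],s["force"],s["ft_torque"],R.T@s["force"])
E
```

```text
[ 0.6623 -0.0593  0.1823] [ 4.6906 -6.2193  4.1163] [-0.7055 -0.64    0.001 ] [ 7.7372  1.0813 -4.0732]
```

Request:
{"name": "drive_tool", "arguments": {"plan": [{"xyz": [0.03,0,0],"angular": [0,0,0],"jaw": 1},{"xyz": [0,0,0],"angular": [0,0,0],"jaw": 1},{"xyz": [0,0,0],"angular": [0,0,0],"jaw": 1},{"xyz": [0,0,0],"angular": [0,0,0],"jaw": 1},{"xyz": [0,0,0],"angular": [0,0,0],"jaw": 1},{"xyz": [0,0,0],"angular": [0,0,0],"jaw": 1},{"xyz": [0,0,0],"angular": [0,0,0],"jaw": 1},{"xyz": [0,0,0],"angular": [0,0,0],"jaw": 1},{"xyz": [0,0,0],"angular": [0,0,0],"jaw": 1},{"xyz": [0,0,0],"angular": [0,0,0],"jaw": 1}]}}

```text
clock: 28.1
tcp_pos: [0.663, -0.0599, 0.1811]
tool_rot: [[0.708, -0.706, 0.002], [-0.706, -0.708, -0.001], [0.002, -0.001, -1.0]]
force: [3.0, -3.0, 5.3]
width: 0.176
grasp_force: 30.0
```

```bash
python3 - <<'E'
from h import *
s=readout.state();R=s["tool_rot"];print(s["tcp_pos"],s["force"],s["ft_torque"],R.T@s["force"])
E
```

```text
[ 0.663  -0.0599  0.1811] [ 2.9858 -2.9812  5.2544] [-0.2374 -0.4754 -0.0755] [ 4.228  -0.0002 -5.2474]
```

Request:
{"name": "drive_tool", "arguments": {"plan": [{"xyz": [0.03,0,0],"angular": [0,0,0],"jaw": 1},{"xyz": [0,0,0],"angular": [0,0,0],"jaw": 1},{"xyz": [0,0,0],"angular": [0,0,0],"jaw": 1},{"xyz": [0,0,0],"angular": [0,0,0],"jaw": 1},{"xyz": [0,0,0],"angular": [0,0,0],"jaw": 1},{"xyz": [0,0,0],"angular": [0,0,0],"jaw": 1},{"xyz": [0,0,0],"angular": [0,0,0],"jaw": 1},{"xyz": [0,0,0],"angular": [0,0,0],"jaw": 1},{"xyz": [0,0,0],"angular": [0,0,0],"jaw": 1},{"xyz": [0,0,0],"angular": [0,0,0],"jaw": 1}]}}

```text
clock: 28.93
tcp_pos: [0.6641, -0.0614, 0.1803]
tool_rot: [[0.708, -0.706, -0.001], [-0.706, -0.708, 0.0], [-0.001, 0.0, -1.0]]
force: [0.4, -0.4, -2.9]
width: 0.182
grasp_force: 30.0
```

```bash
python3 - <<'E'
from h import *
s,im=grab("side","s4");R=s["tool_rot"];print(s["tcp_pos"],s["force"],s["ft_torque"],R.T@s["force"])
t=s["tcp_pos"];x=R[:,0]
m=wood(im);m[:150]=0;m[215:]=0;m[:,:270]=0;m[:,:][:,335:]=0
c=max(cv2.findContours(cv2.morphologyEx(m,cv2.MORPH_CLOSE,np.ones((3,3))),0,1)[0],key=cv2.contourArea);print(cv2.boxPoints(cv2.minAreaRect(c)).tolist())
b=t-.0135*np.array([0,0,1])
y=R[:,1]
print([proj("side",b+k*x+j*y).round(1).tolist() for k,j in((-.142,.04),(-.142,-.04),(.018,.04),(.018,-.04))])
cv2.imwrite("pics/s4c.png",cv2.convertScaleAbs(cv2.resize(im[130:250,250:350],(600,600*12//10)[::1],interpolation=cv2.INTER_CUBIC)[:600],alpha=1.4))
E
```

```text
[ 0.6641 -0.0614  0.1803] [ 0.436  -0.425  -2.8629] [-0.0277 -0.1462 -0.0355] [ 0.6114 -0.0076  2.8623]
[[274.558837890625, 179.93673706054688], [303.20556640625, 161.31634521484375], [317.37078857421875, 183.10897827148438], [288.72406005859375, 201.7293701171875]]
[[317.0, 195.7], [292.9, 198.5], [308.1, 173.8], [286.3, 176.1]]
```

View pics/s4c.png

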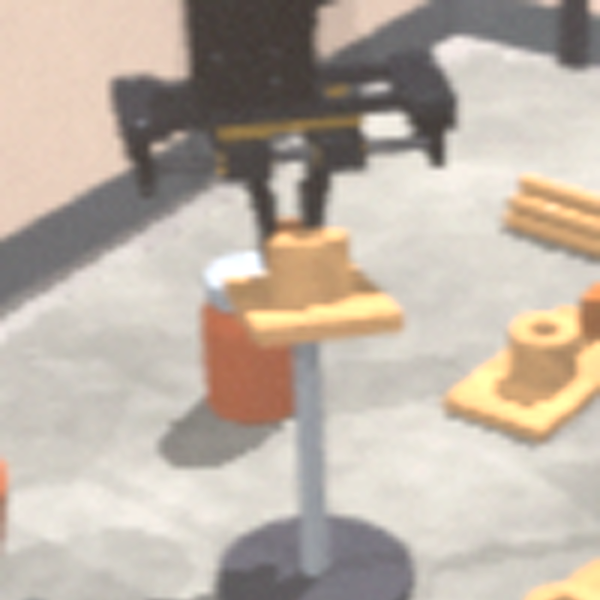

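The side crop shows that the board's rear has been pushed up about 18° by friction at the rod's taper. The rod must lie a few mm further along the board's x. I'll take the board back to its old spot, press it level, re-measure the rod in the same camera attitude, and regrasp.

Request:
{"name": "drive_tool", "arguments": {"plan": [{"xyz": [0,0,-0.1],"angular": [0,0,0],"jaw": 1},{"xyz": [0,0,-0.2],"angular": [0,0,0],"jaw": 1},{"xyz": [0,0,-0.2],"angular": [0,0,0],"jaw": 1},{"xyz": [0.03,0.2,0],"angular": [0,0,0],"jaw": 1},{"xyz": [0.03,0.33,0],"angular": [0,0,0],"jaw": 1},{"xyz": [0.03,0.33,0],"angular": [0,0,0],"jaw": 1},{"xyz": [0.03,0.33,0],"angular": [0,0,0],"jaw": 1},{"xyz": [0.03,0.33,0],"angular": [0,0,0],"jaw": 1},{"xyz": [0.03,0.33,0],"angular": [0,0,0],"jaw": 1},{"xyz": [0.03,0.33,0],"angular": [0,0,0],"jaw": 1}]}}

```text
clock: 29.82
tcp_pos: [0.5244, -0.2318, 0.2317]
tool_rot: [[0.709, -0.706, 0.001], [-0.706, -0.709, -0.0], [0.001, -0.0, -1.0]]
force: [0.5, -0.6, -1.3]
width: 0.185
grasp_force: 30.0
```

Request:
{"name": "drive_tool", "arguments": {"plan": [{"xyz": [0.03,0.33,0],"angular": [0,0,0],"jaw": 1},{"xyz": [0.03,0.33,0],"angular": [0,0,0],"jaw": 1},{"xyz": [0.02,0.28,0],"angular": [0,0,0],"jaw": 1},{"xyz": [0,0.15,0],"angular": [0,0,0],"jaw": 1},{"xyz": [0,0,0],"angular": [0,0,0.19],"jaw": 1},{"xyz": [0,0,0],"angular": [0,0,0.19],"jaw": 1},{"xyz": [0,0,0],"angular": [0,0,0.19],"jaw": 1},{"xyz": [0,0,0],"angular": [0,0,0.19],"jaw": 1},{"xyz": [0,0,0],"angular": [0,0,0.19],"jaw": 1},{"xyz": [0,0,0],"angular": [0,0,0.19],"jaw": 1}]}}

```text
clock: 30.65
tcp_pos: [0.4542, -0.3138, 0.2316]
tool_rot: [[0.184, -0.983, 0.0], [-0.983, -0.184, -0.0], [0.0, -0.0, -1.0]]
force: [-0.3, -0.8, -2.6]
width: 0.18
grasp_force: 30.0
```

Request:
{"name": "drive_tool", "arguments": {"plan": [{"xyz": [0,0,0.1],"angular": [0,0,0],"jaw": 1},{"xyz": [0,0,0.2],"angular": [0,0,0],"jaw": 1},{"xyz": [0,0,0.25],"angular": [0,0,0],"jaw": 1},{"xyz": [0,0,0.25],"angular": [0,0,0],"jaw": 1},{"xyz": [0,0,0.25],"angular": [0,0,0],"jaw": 1},{"xyz": [0,0,0.25],"angular": [0,0,0],"jaw": 1},{"xyz": [0,0,0.2],"angular": [0,0,0],"jaw": 1},{"xyz": [0,0,0.1],"angular": [0,0,0],"jaw": 1},{"xyz": [0,0,0],"angular": [0,0,0],"jaw": 1},{"xyz": [0,0,0],"angular": [0,0,0],"jaw": 1}]}}

```text
clock: 31.48
tcp_pos: [0.4541, -0.3137, 0.0706]
tool_rot: [[0.19, -0.982, -0.0], [-0.982, -0.19, 0.001], [-0.001, 0.0, -1.0]]
force: [-0.0, 0.2, -1.5]
width: 0.182
grasp_force: 30.0
```

Lower by 57 mm, slowly at the end.

Request:
{"name": "drive_tool", "arguments": {"plan": [{"xyz": [0,0,0.15],"angular": [0,0,0],"jaw": 1},{"xyz": [0,0,0.15],"angular": [0,0,0],"jaw": 1},{"xyz": [0,0,0.1],"angular": [0,0,0],"jaw": 1},{"xyz": [0,0,0.05],"angular": [0,0,0],"jaw": 1},{"xyz": [0,0,0.03],"angular": [0,0,0],"jaw": 1},{"xyz": [0,0,0.03],"angular": [0,0,0],"jaw": 1},{"xyz": [0,0,0.03],"angular": [0,0,0],"jaw": 1},{"xyz": [0,0,0.02],"angular": [0,0,0],"jaw": 1},{"xyz": [0,0,0],"angular": [0,0,0],"jaw": 1},{"xyz": [0,0,0],"angular": [0,0,0],"jaw": 1}]}}

```text
clock: 32.32
tcp_pos: [0.4551, -0.3145, 0.0193]
tool_rot: [[0.19, -0.982, 0.0], [-0.982, -0.19, -0.001], [0.001, -0.0, -1.0]]
force: [-11.9, 9.7, 28.7]
width: 0.178
grasp_force: 30.0
```

Request:
{"name": "drive_tool", "arguments": {"plan": [{"xyz": [0,0,0.03],"angular": [0,0,0],"jaw": 1},{"xyz": [0,0,0],"angular": [0,0,0],"jaw": 1},{"xyz": [0,0,0],"angular": [0,0,0],"jaw": 1},{"xyz": [0,0,0],"angular": [0,0,0],"jaw": 1},{"xyz": [0,0,0],"angular": [0,0,0],"jaw": 1},{"xyz": [0,0,0],"angular": [0,0,0],"jaw": 1},{"xyz": [0,0,0],"angular": [0,0,0],"jaw": 1},{"xyz": [0,0,0],"angular": [0,0,0],"jaw": 1},{"xyz": [0,0,0],"angular": [0,0,0],"jaw": 1},{"xyz": [0,0,0],"angular": [0,0,0],"jaw": 1}]}}

```text
clock: 33.15
tcp_pos: [0.4552, -0.3152, 0.0171]
tool_rot: [[0.19, -0.982, 0.001], [-0.982, -0.19, -0.002], [0.002, -0.0, -1.0]]
force: [-13.1, 9.4, 34.5]
width: 0.181
grasp_force: 30.0
```

Request:
{"name": "drive_tool", "arguments": {"plan": [{"xyz": [0,0,0],"angular": [0,0,0],"jaw": 0.4},{"xyz": [0,0,0],"angular": [0,0,0],"jaw": 0.4},{"xyz": [0,0,0],"angular": [0,0,0],"jaw": 0.4},{"xyz": [0,0,-0.2],"angular": [0,0,0],"jaw": 0.4},{"xyz": [0,0,-0.38],"angular": [0,0,0],"jaw": 0.4},{"xyz": [0,0,-0.38],"angular": [0,0,0],"jaw": 0.4},{"xyz": [0,0,-0.38],"angular": [0,0,0],"jaw": 0},{"xyz": [0,0,-0.38],"angular": [0,0,0],"jaw": 0},{"xyz": [0,0,-0.38],"angular": [0,0,0],"jaw": 0},{"xyz": [0,0,-0.38],"angular": [0,0,0],"jaw": 0}]}}

```text
clock: 33.98
tcp_pos: [0.454, -0.3135, 0.2613]
tool_rot: [[0.189, -0.982, 0.0], [-0.982, -0.189, 0.0], [-0.0, -0.0, -1.0]]
force: [-0.1, -0.5, -0.6]
width: 0.817
grasp_force: 0.0
```

Request:
{"name": "drive_tool", "arguments": {"plan": [{"xyz": [0,0,0],"angular": [0,0,0],"jaw": 0},{"xyz": [0,0,0],"angular": [0,0,0],"jaw": 0},{"xyz": [0,0,0],"angular": [0,0,0],"jaw": 0},{"xyz": [0,0,0],"angular": [0,0,0],"jaw": 0},{"xyz": [0,0,0],"angular": [0,0,0],"jaw": 0},{"xyz": [0,0,0],"angular": [0,0,0],"jaw": 0},{"xyz": [0,0,0],"angular": [0,0,0],"jaw": 0},{"xyz": [0,0,0],"angular": [0,0,0],"jaw": 0},{"xyz": [0,0,0],"angular": [0,0,0],"jaw": 0},{"xyz": [0,0,0],"angular": [0,0,0],"jaw": 0}]}}

```text
clock: 34.82
tcp_pos: [0.4542, -0.3138, 0.2594]
tool_rot: [[0.189, -0.982, -0.0], [-0.982, -0.189, 0.0], [-0.0, 0.0, -1.0]]
force: [-0.2, -0.0, 0.5]
width: 0.999
grasp_force: 0.0
```

```bash
cat >> h.py <<'E'
def report(im,s,seed,sgn=-1,z0=0.):
    c,ab,u=board(im,s,seed,z0)
    if u[1]*sgn<0:u=-u
    R=s["tool_rot"];l=c+.062*u;d=R.T@np.append(l-s["tcp_pos"][:2],0)
    print("tcp",s["tcp_pos"],"size",ab,"yaw",np.degrees(np.arctan2(u[1],u[0])),"toolyaw",np.degrees(np.arctan2(R[1,0],R[0,0])),"bore",c-.014*u,"lug",l,"shift",d)
E
python3 - <<'E'
from h import *
s,im=grab("wrist","w5");R=s["tool_rot"]
b=np.array([.4416,-.2508,.01]);u=proj("wrist",b+.02*R[:,0],s);print(u)
report(im,s,tuple(map(float,u)))
E
```

```text
[323.1954 194.5354]
tcp [ 0.4542 -0.3138  0.2594] size [80.34040832519531, 150.57937622070312] yaw -79.01974 toolyaw -79.1029505519772 bore [ 0.4185 -0.2227] lug [ 0.433  -0.2973] shift [-0.0202  0.0177  0.    ]
```

Request:
{"name": "drive_tool", "arguments": {"plan": [{"xyz": [-0.2,0.15,0],"angular": [0,0,0],"jaw": 0},{"xyz": [-0.3,0,0],"angular": [0,0,0],"jaw": 0},{"xyz": [-0.2,0,0],"angular": [0,0,0],"jaw": 0},{"xyz": [0,0,0],"angular": [0,0,0],"jaw": 0},{"xyz": [0,0,0],"angular": [0,0,0],"jaw": 0},{"xyz": [0,0,0],"angular": [0,0,0],"jaw": 0},{"xyz": [0,0,0],"angular": [0,0,0],"jaw": 0},{"xyz": [0,0,0],"angular": [0,0,0],"jaw": 0},{"xyz": [0,0,0],"angular": [0,0,0],"jaw": 0},{"xyz": [0,0,0],"angular": [0,0,0],"jaw": 0}]}}

```text
clock: 35.7
tcp_pos: [0.4262, -0.2483, 0.2594]
tool_rot: [[0.188, -0.982, -0.0], [-0.982, -0.188, 0.0], [-0.0, 0.0, -1.0]]
force: [-0.1, -1.0, 0.4]
width: 1.002
grasp_force: 0.0
```

```bash
python3 - <<'E'
from h import *
s,im=grab("wrist","w6");R=s["tool_rot"]
m=cv2.morphologyEx(wood(im),cv2.MORPH_CLOSE,np.ones((9,9)))
for c in cv2.findContours(m,0,1)[0]:
    if cv2.contourArea(c)>1500: print(cv2.boundingRect(c),cv2.contourArea(c))
u=proj("wrist",np.array([.433,-.245,.01]),s);print(u)
report(im,s,tuple(map(float,u)))
E
```

```text
(242, 308, 370, 50) 6849.0
(0, 148, 58, 58) 1721.0
(291, 107, 69, 129) 8305.0
(434, 0, 124, 45) 3417.0
(129, 0, 85, 162) 10280.5
[316.7383 160.9348]
tcp [ 0.4262 -0.2483  0.2594] size [80.07355499267578, 159.80108642578125] yaw -78.83376 toolyaw -79.13744550564773 bore [ 0.4173 -0.2168] lug [ 0.432  -0.2913] shift [ 0.0433  0.0024 -0.    ]
```

View pics/w6.png

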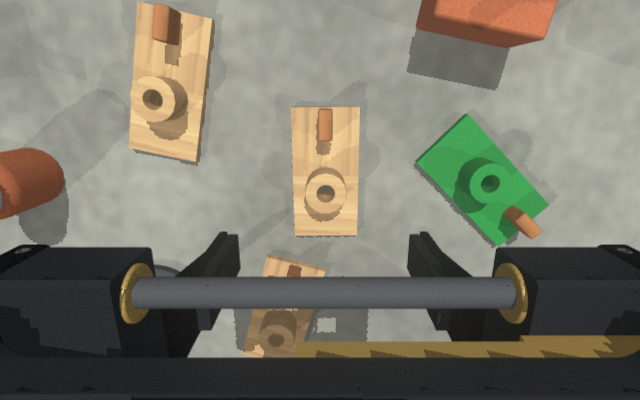

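The view shows board b1 flat at x 291–360, y 107–236, with its lug at (325,124) and bore at (325,193). Now I'll measure the rod.

Request:
{"name": "drive_tool", "arguments": {"plan": [{"xyz": [0,0,0],"angular": [0,0,-0.19],"jaw": 0},{"xyz": [0,0,0],"angular": [0,0,-0.19],"jaw": 0},{"xyz": [0,0,0],"angular": [0,0,-0.19],"jaw": 0},{"xyz": [0,0,0],"angular": [0,0,-0.19],"jaw": 0},{"xyz": [0,0,0],"angular": [0,0,-0.19],"jaw": 0},{"xyz": [0,0,0],"angular": [0,0,-0.19],"jaw": 0},{"xyz": [0,0,0],"angular": [0,0,0],"jaw": 0},{"xyz": [-0.1,-0.3,0],"angular": [0,0,0],"jaw": 0},{"xyz": [-0.1,-0.3,0],"angular": [0,0,0],"jaw": 0},{"xyz": [-0.1,-0.3,0],"angular": [0,0,0],"jaw": 0}]}}

```text
clock: 36.58
tcp_pos: [0.4688, -0.1625, 0.2596]
tool_rot: [[0.704, -0.71, 0.0], [-0.71, -0.704, -0.0], [0.0, -0.0, -1.0]]
force: [-0.0, -0.2, -0.7]
width: 1.001
grasp_force: 0.0
```

Request:
{"name": "drive_tool", "arguments": {"plan": [{"xyz": [-0.1,-0.3,0],"angular": [0,0,0],"jaw": 0},{"xyz": [-0.1,-0.3,0],"angular": [0,0,0],"jaw": 0},{"xyz": [-0.1,-0.3,0],"angular": [0,0,0],"jaw": 0},{"xyz": [-0.1,-0.3,0],"angular": [0,0,0],"jaw": 0},{"xyz": [-0.1,-0.3,0],"angular": [0,0,0],"jaw": 0},{"xyz": [-0.1,-0.3,0],"angular": [0,0,0],"jaw": 0},{"xyz": [0,0,0],"angular": [0,0,0],"jaw": 0},{"xyz": [0,0,0],"angular": [0,0,0],"jaw": 0},{"xyz": [0,0,0],"angular": [0,0,0],"jaw": 0},{"xyz": [0,0,0],"angular": [0,0,0],"jaw": 0}]}}

```text
clock: 37.42
tcp_pos: [0.5527, 0.0059, 0.2594]
tool_rot: [[0.707, -0.707, -0.0], [-0.707, -0.707, -0.0], [-0.0, 0.001, -1.0]]
force: [-0.0, 0.5, 0.5]
width: 0.999
grasp_force: 0.0
```

```bash
cat > foot.py <<'E'
from h import *
s,im=grab("wrist","w7");R=s["tool_rot"];print(s["tcp_pos"],R[:2,0])
r=np.array([.6105,-.005]);uf=proj("wrist",[*r,.012],s);ut=proj("wrist",[*r,.188],s);print("foot px",uf,"tip px",ut)
f=im.max(2);x0,y0=(uf-62).astype(int);y0=max(y0,0);x0=max(x0,0)
g=(f<125).astype(np.uint8);G=np.zeros_like(g);G[y0:min(int(uf[1])+62,245),x0:int(uf[0])+62]=1;g=cv2.morphologyEx(g*G,cv2.MORPH_OPEN,np.ones((11,11)))
c=max(cv2.findContours(g,0,1)[0],key=cv2.contourArea);h=cv2.convexHull(c);print("ellipse",cv2.fitEllipse(h),cv2.boundingRect(h))
P=np.array([plane("wrist",p[0],.012,s)[:2] for p in h],np.float32);e=cv2.fitEllipse(P*1000);print("foot mm",e)
y,x=ut.astype(int)[::-1];print(f[y-24:y+26:2,x-24:x+26:2])
E
python3 foot.py
```

```text
[0.5527 0.0059 0.2594] [ 0.7068 -0.7074]
foot px [294.3894 118.0035] tip px [273.1068 136.9258]
ellipse ((292.102294921875, 116.72468566894531), (103.20124053955078, 107.49249267578125), 11.510156631469727) (242, 64, 102, 105)
foot mm ((611.6041870117188, -2.231297016143799), (117.70476531982422, 123.30560302734375), 8.610458374023438)
[[100 100 101 101 104 104 104 103 103  99  99 103  99 102 102 101  98  93
   94  96 116 128 137 134 104]
 [102  99 103 102 104 102 100 103  99 100  98  98 102 103 101 103 103  95
  107 127 137 139 142 144 142]
 [102 100 101 101 102 103 101 101 100 102 100  99 101  99 102 102 105 125
  137 140 142 143 144 144 142]
 [103 101 100  99 105 101 102 100 102  99  99 100 100 101 103 121 134 137
  143 143 144 145 146 146 140]
 [102 103 100 100 103 101  98 101 102  98 100 100  99 112 129 137 141 143
  143 144 145 143 142 140 136]
 [101 103 101 100 101 102 100 102 101 101  98 106 127 135 139 139 142 145
  144 143 143 143 140 134 124]
 [101 102 101 100  99 102 101 100 101 103 117 132 138 143 144 143 146 145
  145 142 143 140 134 128 105]
 [ 99 102 102 101 100  99 1
[... 1163 characters left out ...]
73  73  72  73  74  78 101 100 100  99
  100  99  97 100 101 102 101]
 [188 165 131 104  96  73  72  71  71  74  73  70  75 103  98 101  99  99
  100 101 100 100  97 101 102]
 [187 192 166 133 109  71  73  73  75  73  73  72  89 101  98 103 100 100
   99  99 100  97 100 102 101]
 [189 194 183 129 128 109  71  72  73  73  74  71  92  99 100 101 100 100
   99  99 101 100 101 100 102]
 [191 192 151 127 126 123 107  72  71  72  72  94  99  99 101  99  99 100
  102  99 100  99  98 102  99]
 [189 185 128 125 124 123 123 110  78  71  94 100 101 100 101 103  99 101
  101 100  96  98 103 100 100]
 [182 127 127 126 123 121 121 121 117 102  98 101 100 101 102 102  99 100
  102 100  99  99 100  99 101]]
```

Request:
{"name": "drive_tool", "arguments": {"plan": [{"xyz": [0.07,0.16,0],"angular": [0,0,0],"jaw": 0.4},{"xyz": [0.14,0.33,0],"angular": [0,0,0],"jaw": 0.4},{"xyz": [0.14,0.33,0],"angular": [0,0,0],"jaw": 0.4},{"xyz": [0.14,0.33,0],"angular": [0,0,0],"jaw": 0.4},{"xyz": [0.14,0.33,0],"angular": [0,0,0],"jaw": 0.4},{"xyz": [0.14,0.33,0],"angular": [0,0,0],"jaw": 0.4},{"xyz": [0.14,0.33,0],"angular": [0,0,0],"jaw": 0.4},{"xyz": [0.14,0.33,0],"angular": [0,0,0],"jaw": 0.4},{"xyz": [0.14,0.33,0],"angular": [0,0,0],"jaw": 0.4},{"xyz": [0.06,0.155,0],"angular": [0,0,0],"jaw": 0.4}]}}

```text
clock: 38.3
tcp_pos: [0.4304, -0.2949, 0.2598]
tool_rot: [[0.705, -0.71, -0.0], [-0.71, -0.705, -0.002], [0.001, 0.002, -1.0]]
force: [1.1, 0.8, 0.5]
width: 0.604
grasp_force: 0.0
```

Request:
{"name": "drive_tool", "arguments": {"plan": [{"xyz": [0,0,0],"angular": [0,0,0.188],"jaw": 0.4},{"xyz": [0,0,0],"angular": [0,0,0.188],"jaw": 0.4},{"xyz": [0,0,0],"angular": [0,0,0.188],"jaw": 0.4},{"xyz": [0,0,0],"angular": [0,0,0.188],"jaw": 0.4},{"xyz": [0,0,0],"angular": [0,0,0.188],"jaw": 0.4},{"xyz": [0,0,0],"angular": [0,0,0.188],"jaw": 0.4},{"xyz": [0,0,0],"angular": [0,0,0],"jaw": 0.4},{"xyz": [0,0,0],"angular": [0,0,0],"jaw": 0.4},{"xyz": [0,0,0],"angular": [0,0,0],"jaw": 0.4},{"xyz": [0,0,0],"angular": [0,0,0],"jaw": 0.4}]}}

```text
clock: 39.13
tcp_pos: [0.4328, -0.2909, 0.2596]
tool_rot: [[0.196, -0.981, 0.0], [-0.981, -0.196, -0.0], [0.0, -0.0, -1.0]]
force: [0.2, 0.4, 0.1]
width: 0.598
grasp_force: 0.0
```

```bash
python3 - <<'E'
from h import *
s=readout.state();R=s["tool_rot"];print(s["tcp_pos"],np.degrees(np.arctan2(R[1,0],R[0,0])));print(R.T@np.array([.432-s["tcp_pos"][0],-.2913-s["tcp_pos"][1],.0125-s["tcp_pos"][2]]))
s,im=grab("wrist","w8")
h=cv2.cvtColor(im,cv2.COLOR_BGR2HSV);p=proj("wrist",[.432,-.2913,.042],s);print(p);x,y=p.astype(int);print(h[y,x-20:x+21:4].tolist())
E
```

```text
[ 0.4328 -0.2909  0.2596] -78.67230017960246
[0.0002 0.0009 0.2471]
[323.5233 164.4846]
[[17, 100, 227], [17, 100, 219], [19, 97, 234], [17, 97, 155], [13, 136, 221], [13, 135, 213], [13, 134, 192], [17, 104, 220], [19, 97, 235], [18, 97, 234], [20, 89, 243]]
```

Request:
{"name": "drive_tool", "arguments": {"plan": [{"xyz": [0,0.01,0.1],"angular": [0,0,0],"jaw": 0.4},{"xyz": [0,0,0.3],"angular": [0,0,0],"jaw": 0.4},{"xyz": [0,0,0.3],"angular": [0,0,0],"jaw": 0.4},{"xyz": [0,0,0.3],"angular": [0,0,0],"jaw": 0.4},{"xyz": [0,0,0.3],"angular": [0,0,0],"jaw": 0.4},{"xyz": [0,0,0.3],"angular": [0,0,0],"jaw": 0.4},{"xyz": [0,0,0.3],"angular": [0,0,0],"jaw": 0.4},{"xyz": [0,0,0.3],"angular": [0,0,0],"jaw": 0.4},{"xyz": [0,0,0.17],"angular": [0,0,0],"jaw": 0.4},{"xyz": [0,0,0.1],"angular": [0,0,0],"jaw": 0.4}]}}

```text
clock: 40.02
tcp_pos: [0.4299, -0.2889, 0.0099]
tool_rot: [[0.196, -0.981, -0.005], [-0.981, -0.196, 0.004], [-0.005, 0.004, -1.0]]
force: [-39.0, 29.7, 104.4]
width: 0.597
grasp_force: 50.7
```

Request:
{"name": "drive_tool", "arguments": {"plan": [{"xyz": [0,0,0],"angular": [0,0,0],"jaw": 0.4},{"xyz": [0,0,0],"angular": [0,0,0],"jaw": 0.4},{"xyz": [0,0,0],"angular": [0,0,0],"jaw": 0.4},{"xyz": [0,0,0],"angular": [0,0,0],"jaw": 1},{"xyz": [0,0,0],"angular": [0,0,0],"jaw": 1},{"xyz": [0,0,0],"angular": [0,0,0],"jaw": 1},{"xyz": [0,0,0],"angular": [0,0,0],"jaw": 1},{"xyz": [0,0,0],"angular": [0,0,0],"jaw": 1},{"xyz": [0,0,0],"angular": [0,0,0],"jaw": 1},{"xyz": [0,0,0],"angular": [0,0,0],"jaw": 1}]}}

```text
clock: 40.85
tcp_pos: [0.4321, -0.2909, 0.0126]
tool_rot: [[0.195, -0.981, 0.0], [-0.981, -0.195, -0.0], [0.0, -0.0, -1.0]]
force: [1.6, 0.5, 0.8]
width: 0.182
grasp_force: 30.0
```

Request:
{"name": "drive_tool", "arguments": {"plan": [{"xyz": [0,0,0],"angular": [0,0,0],"jaw": 1},{"xyz": [0,0,0],"angular": [0,0,0],"jaw": 1},{"xyz": [0,0,0],"angular": [0,0,0],"jaw": 1},{"xyz": [0,0,0],"angular": [0,0,0],"jaw": 1},{"xyz": [0,0,0],"angular": [0,0,0],"jaw": 1},{"xyz": [0,0,0],"angular": [0,0,0],"jaw": 1},{"xyz": [0,0,0],"angular": [0,0,0],"jaw": 1},{"xyz": [0,0,0],"angular": [0,0,0],"jaw": 1},{"xyz": [0,0,0],"angular": [0,0,0],"jaw": 1},{"xyz": [0,0,0],"angular": [0,0,0],"jaw": 1}]}}

```text
clock: 41.68
tcp_pos: [0.4321, -0.2909, 0.0126]
tool_rot: [[0.195, -0.981, 0.0], [-0.981, -0.195, -0.0], [0.0, -0.0, -1.0]]
force: [0.4, 0.9, 0.1]
width: 0.181
grasp_force: 30.0
```

Request:
{"name": "drive_tool", "arguments": {"plan": [{"xyz": [0,0,-0.05],"angular": [0,0,0],"jaw": 1},{"xyz": [0,0,-0.15],"angular": [0,0,0],"jaw": 1},{"xyz": [0,0,-0.25],"angular": [0,0,0],"jaw": 1},{"xyz": [0,0,-0.3],"angular": [0,0,0],"jaw": 1},{"xyz": [0,0,-0.3],"angular": [0,0,0],"jaw": 1},{"xyz": [0,0,-0.3],"angular": [0,0,0],"jaw": 1},{"xyz": [0,0,-0.3],"angular": [0,0,0],"jaw": 1},{"xyz": [0,0,-0.25],"angular": [0,0,0],"jaw": 1},{"xyz": [0,0,-0.15],"angular": [0,0,0],"jaw": 1},{"xyz": [0,0,-0.05],"angular": [0,0,0],"jaw": 1}]}}

```text
clock: 42.52
tcp_pos: [0.433, -0.2918, 0.226]
tool_rot: [[0.195, -0.981, 0.004], [-0.981, -0.195, -0.004], [0.004, -0.003, -1.0]]
force: [-0.1, -0.6, -3.0]
width: 0.183
grasp_force: 30.0
```

Request:
{"name": "drive_tool", "arguments": {"plan": [{"xyz": [0,0,0],"angular": [0,0,-0.188],"jaw": 1},{"xyz": [0,0,0],"angular": [0,0,-0.188],"jaw": 1},{"xyz": [0,0,0],"angular": [0,0,-0.188],"jaw": 1},{"xyz": [0,0,0],"angular": [0,0,-0.188],"jaw": 1},{"xyz": [0,0,0],"angular": [0,0,-0.188],"jaw": 1},{"xyz": [0,0,0],"angular": [0,0,-0.188],"jaw": 1},{"xyz": [0,-0.1,0],"angular": [0,0,0],"jaw": 1},{"xyz": [0,-0.2,0],"angular": [0,0,0],"jaw": 1},{"xyz": [0,-0.3,0],"angular": [0,0,0],"jaw": 1},{"xyz": [0,-0.3,0],"angular": [0,0,0],"jaw": 1}]}}

```text
clock: 43.35
tcp_pos: [0.4958, -0.2259, 0.2215]
tool_rot: [[0.704, -0.71, -0.001], [-0.71, -0.704, 0.001], [-0.002, 0.0, -1.0]]
force: [0.4, -0.7, -2.2]
width: 0.182
grasp_force: 30.0
```

Request:
{"name": "drive_tool", "arguments": {"plan": [{"xyz": [0,-0.3,0],"angular": [0,0,0],"jaw": 1},{"xyz": [0,-0.3,0],"angular": [0,0,0],"jaw": 1},{"xyz": [0,-0.3,0],"angular": [0,0,0],"jaw": 1},{"xyz": [0,-0.3,0],"angular": [0,0,0],"jaw": 1},{"xyz": [0,-0.3,0],"angular": [0,0,0],"jaw": 1},{"xyz": [0,-0.3,0],"angular": [0,0,0],"jaw": 1},{"xyz": [0,-0.2,0],"angular": [0,0,0],"jaw": 1},{"xyz": [0,-0.15,0],"angular": [0,0,0],"jaw": 1},{"xyz": [0,0,0],"angular": [0,0,0],"jaw": 1},{"xyz": [0,0,0],"angular": [0,0,0],"jaw": 1}]}}

```text
clock: 44.18
tcp_pos: [0.647, -0.0734, 0.221]
tool_rot: [[0.708, -0.706, -0.003], [-0.706, -0.708, 0.0], [-0.002, 0.001, -1.0]]
force: [-0.6, -0.2, -3.1]
width: 0.182
grasp_force: 30.0
```

```bash
python3 - <<'E'
from h import *
s=readout.state();R=s["tool_rot"];b=s["tcp_pos"]-.076*R[:,0];print(s["tcp_pos"],np.degrees(np.arctan2(R[1,0],R[0,0])),b);print("shift",R.T@np.array([.6113-b[0],-.004-b[1],0]))
E
```

```text
[ 0.647  -0.0734  0.221 ] -44.92769092085956 [ 0.5932 -0.0198  0.2211]
shift [ 0.0017 -0.0239 -0.    ]
```

Request:
{"name": "drive_tool", "arguments": {"plan": [{"xyz": [0.017,-0.1,0],"angular": [0,0,0],"jaw": 1},{"xyz": [0,-0.1,0],"angular": [0,0,0],"jaw": 1},{"xyz": [0,-0.039,0],"angular": [0,0,0],"jaw": 1},{"xyz": [0,0,0],"angular": [0,0,0],"jaw": 1},{"xyz": [0,0,0],"angular": [0,0,0],"jaw": 1},{"xyz": [0,0,0.05],"angular": [0,0,0],"jaw": 1},{"xyz": [0,0,0.1],"angular": [0,0,0],"jaw": 1},{"xyz": [0,0,0.1],"angular": [0,0,0],"jaw": 1},{"xyz": [0,0,0.05],"angular": [0,0,0],"jaw": 1},{"xyz": [0,0,0],"angular": [0,0,0],"jaw": 1}]}}

```text
clock: 45.02
tcp_pos: [0.6637, -0.059, 0.1894]
tool_rot: [[0.708, -0.706, -0.005], [-0.706, -0.708, 0.001], [-0.004, 0.003, -1.0]]
force: [-0.8, 1.0, -3.1]
width: 0.184
grasp_force: 30.0
```

Request:
{"name": "drive_tool", "arguments": {"plan": [{"xyz": [0,0,0.04],"angular": [0,0,0],"jaw": 1},{"xyz": [0,0,0.03],"angular": [0,0,0],"jaw": 1},{"xyz": [0,0,0.02],"angular": [0,0,0],"jaw": 1},{"xyz": [0,0,0],"angular": [0,0,0],"jaw": 1},{"xyz": [0,0,0],"angular": [0,0,0],"jaw": 1},{"xyz": [0,0,0],"angular": [0,0,0],"jaw": 1},{"xyz": [0,0,0],"angular": [0,0,0],"jaw": 1},{"xyz": [0,0,0],"angular": [0,0,0],"jaw": 1},{"xyz": [0,0,0],"angular": [0,0,0],"jaw": 1},{"xyz": [0,0,0],"angular": [0,0,0],"jaw": 1}]}}

```text
clock: 45.85
tcp_pos: [0.6655, -0.0591, 0.1837]
tool_rot: [[0.708, -0.706, 0.0], [-0.706, -0.708, -0.0], [0.0, -0.0, -1.0]]
force: [0.5, -0.5, -2.6]
width: 0.179
grasp_force: 30.0
```

```bash
cat > st.py <<'E'
from h import *
s=readout.state();R=s["tool_rot"];print(s["tcp_pos"],"F",R.T@s["force"],"T",R.T@s["ft_torque"],"bore",s["tcp_pos"]-.076*R[:,0])
E
python3 st.py
```

```text
[ 0.6655 -0.0591  0.1837] F [ 0.7612 -0.0142  2.5509] T [ 0.1255  0.0515 -0.0314] bore [ 0.6116 -0.0055  0.1837]
```

Request:
{"name": "drive_tool", "arguments": {"plan": [{"xyz": [-0.01,-0.005,0.03],"angular": [0,0,0],"jaw": 1},{"xyz": [0,0,0.05],"angular": [0,0,0],"jaw": 1},{"xyz": [0,0,0.06],"angular": [0,0,0],"jaw": 1},{"xyz": [0,0,0.06],"angular": [0,0,0],"jaw": 1},{"xyz": [0,0,0.06],"angular": [0,0,0],"jaw": 1},{"xyz": [0,0,0.06],"angular": [0,0,0],"jaw": 1},{"xyz": [0,0,0.05],"angular": [0,0,0],"jaw": 1},{"xyz": [0,0,0.03],"angular": [0,0,0],"jaw": 1},{"xyz": [0,0,0],"angular": [0,0,0],"jaw": 1},{"xyz": [0,0,0],"angular": [0,0,0],"jaw": 1}]}}

```text
clock: 46.68
tcp_pos: [0.665, -0.058, 0.1433]
tool_rot: [[0.708, -0.706, -0.0], [-0.706, -0.708, 0.0], [-0.0, 0.0, -1.0]]
force: [0.4, -0.5, -2.3]
width: 0.184
grasp_force: 30.0
```

```bash
python3 st.py
```

```text
[ 0.665  -0.058   0.1433] F [0.5993 0.0502 2.2599] T [ 0.043   0.0941 -0.0419] bore [ 0.6111 -0.0044  0.1433]
```

Request:
{"name": "drive_tool", "arguments": {"plan": [{"xyz": [0,0,0.03],"angular": [0,0,0],"jaw": 1},{"xyz": [0,0,0.06],"angular": [0,0,0],"jaw": 1},{"xyz": [0,0,0.07],"angular": [0,0,0],"jaw": 1},{"xyz": [0,0,0.07],"angular": [0,0,0],"jaw": 1},{"xyz": [0,0,0.07],"angular": [0,0,0],"jaw": 1},{"xyz": [0,0,0.07],"angular": [0,0,0],"jaw": 1},{"xyz": [0,0,0.06],"angular": [0,0,0],"jaw": 1},{"xyz": [0,0,0.05],"angular": [0,0,0],"jaw": 1},{"xyz": [0,0,0.02],"angular": [0,0,0],"jaw": 1},{"xyz": [0,0,0],"angular": [0,0,0],"jaw": 1}]}}

```text
clock: 47.52
tcp_pos: [0.6646, -0.0579, 0.0926]
tool_rot: [[0.708, -0.706, -0.001], [-0.706, -0.708, 0.0], [-0.001, 0.001, -1.0]]
force: [-0.2, 0.7, -2.0]
width: 0.18
grasp_force: 30.0
```

Request:
{"name": "drive_tool", "arguments": {"plan": [{"xyz": [0,0,0.06],"angular": [0,0,0],"jaw": 1},{"xyz": [0,0,0.06],"angular": [0,0,0],"jaw": 1},{"xyz": [0,0,0.06],"angular": [0,0,0],"jaw": 1},{"xyz": [0,0,0.06],"angular": [0,0,0],"jaw": 1},{"xyz": [0,0,0.06],"angular": [0,0,0],"jaw": 1},{"xyz": [0,0,0.06],"angular": [0,0,0],"jaw": 1},{"xyz": [0,0,0.05],"angular": [0,0,0],"jaw": 1},{"xyz": [0,0,0.02],"angular": [0,0,0],"jaw": 1},{"xyz": [0,0,0],"angular": [0,0,0],"jaw": 1},{"xyz": [0,0,0],"angular": [0,0,0],"jaw": 1}]}}

```text
clock: 48.35
tcp_pos: [0.6651, -0.0581, 0.0505]
tool_rot: [[0.708, -0.706, -0.0], [-0.706, -0.708, -0.0], [-0.0, 0.0, -1.0]]
force: [-0.3, 0.3, -2.3]
width: 0.182
grasp_force: 30.0
```

```bash
python3 st.py
```

```text
[ 0.6651 -0.0581  0.0505] F [-0.4244  0.0096  2.2947] T [0.083  0.0746 0.0262] bore [ 0.6113 -0.0044  0.0505]
```

Lower 25.5 mm more, slowly.

Request:
{"name": "drive_tool", "arguments": {"plan": [{"xyz": [0,0,0.05],"angular": [0,0,0],"jaw": 1},{"xyz": [0,0,0.05],"angular": [0,0,0],"jaw": 1},{"xyz": [0,0,0.05],"angular": [0,0,0],"jaw": 1},{"xyz": [0,0,0.04],"angular": [0,0,0],"jaw": 1},{"xyz": [0,0,0.03],"angular": [0,0,0],"jaw": 1},{"xyz": [0,0,0.02],"angular": [0,0,0],"jaw": 1},{"xyz": [0,0,0.01],"angular": [0,0,0],"jaw": 1},{"xyz": [0,0,0],"angular": [0,0,0],"jaw": 1},{"xyz": [0,0,0],"angular": [0,0,0],"jaw": 1},{"xyz": [0,0,0],"angular": [0,0,0],"jaw": 1}]}}

```text
clock: 49.18
tcp_pos: [0.6653, -0.0581, 0.0259]
tool_rot: [[0.708, -0.706, 0.001], [-0.706, -0.708, -0.0], [0.0, -0.0, -1.0]]
force: [-0.1, -0.4, -3.3]
width: 0.181
grasp_force: 30.0
```

```bash
python3 st.py
```

```text
[ 0.6653 -0.0581  0.0259] F [0.2089 0.3095 3.2829] T [0.017  0.0724 0.0082] bore [ 0.6115 -0.0044  0.0258]
```

Request:
{"name": "drive_tool", "arguments": {"plan": [{"xyz": [0,0,0.01],"angular": [0,0,0],"jaw": 1},{"xyz": [0,0,0.01],"angular": [0,0,0],"jaw": 1},{"xyz": [0,0,0],"angular": [0,0,0],"jaw": 1},{"xyz": [0,0,0],"angular": [0,0,0],"jaw": 1},{"xyz": [0,0,0],"angular": [0,0,0],"jaw": 1},{"xyz": [0,0,0],"angular": [0,0,0],"jaw": 1},{"xyz": [0,0,0],"angular": [0,0,0],"jaw": 1},{"xyz": [0,0,0],"angular": [0,0,0],"jaw": 1},{"xyz": [0,0,0],"angular": [0,0,0],"jaw": 1},{"xyz": [0,0,0],"angular": [0,0,0],"jaw": 1}]}}

```text
clock: 50.02
tcp_pos: [0.6655, -0.0581, 0.0246]
tool_rot: [[0.708, -0.706, 0.001], [-0.706, -0.708, -0.0], [0.001, -0.001, -1.0]]
force: [-2.3, 0.9, 6.2]
width: 0.184
grasp_force: 30.0
```

```bash
python3 st.py
```

```text
[ 0.6655 -0.0581  0.0246] F [-2.3057  1.0037 -6.1532] T [-0.238  -0.4054  0.0028] bore [ 0.6117 -0.0045  0.0245]
```

The board is on the foot. I'll release it, rise, and go to board b0 with the camera on the bore side.

Request:
{"name": "drive_tool", "arguments": {"plan": [{"xyz": [0,0,0],"angular": [0,0,0],"jaw": 0.4},{"xyz": [0,0,0],"angular": [0,0,0],"jaw": 0.4},{"xyz": [0,0,0],"angular": [0,0,0],"jaw": 0.4},{"xyz": [0,0,-0.15],"angular": [0,0,0],"jaw": 0.4},{"xyz": [0,0,-0.38],"angular": [0,0,0],"jaw": 0.4},{"xyz": [0,0,-0.38],"angular": [0,0,0],"jaw": 0.4},{"xyz": [0,0,-0.38],"angular": [0,0,0],"jaw": 0.4},{"xyz": [0,0,-0.38],"angular": [0,0,0],"jaw": 0.4},{"xyz": [0,0,-0.38],"angular": [0,0,0],"jaw": 0.4},{"xyz": [0,0,-0.38],"angular": [0,0,0],"jaw": 0.4}]}}

```text
clock: 50.85
tcp_pos: [0.6647, -0.0579, 0.2698]
tool_rot: [[0.708, -0.706, 0.001], [-0.706, -0.708, -0.0], [0.001, -0.001, -1.0]]
force: [0.8, -1.2, -0.3]
width: 0.594
grasp_force: 0.0
```

Request:
{"name": "drive_tool", "arguments": {"plan": [{"xyz": [-0.24,0.3,0],"angular": [0,0,0],"jaw": 0},{"xyz": [-0.24,0.3,0],"angular": [0,0,0],"jaw": 0},{"xyz": [-0.24,0.3,0],"angular": [0,0,0],"jaw": 0},{"xyz": [-0.24,0.3,0],"angular": [0,0,0],"jaw": 0},{"xyz": [-0.24,0.3,0],"angular": [0,0,0],"jaw": 0},{"xyz": [-0.24,0.3,0],"angular": [0,0,0],"jaw": 0},{"xyz": [0,0,0],"angular": [0,0,-0.23],"jaw": 0},{"xyz": [0,0,0],"angular": [0,0,-0.23],"jaw": 0},{"xyz": [0,0,0],"angular": [0,0,-0.23],"jaw": 0},{"xyz": [0,0,0],"angular": [0,0,-0.23],"jaw": 0}]}}

```text
clock: 51.68
tcp_pos: [0.4358, -0.0839, 0.2679]
tool_rot: [[0.956, -0.292, 0.002], [-0.292, -0.956, -0.001], [0.002, 0.0, -1.0]]
force: [-0.4, 0.0, -1.1]
width: 1.001
grasp_force: 0.0
```

Request:
{"name": "drive_tool", "arguments": {"plan": [{"xyz": [0,0,0],"angular": [0,0,-0.23],"jaw": 0},{"xyz": [0,0,0],"angular": [0,0,-0.23],"jaw": 0},{"xyz": [0,0,0],"angular": [0,0,-0.23],"jaw": 0},{"xyz": [0,0,0],"angular": [0,0,-0.23],"jaw": 0},{"xyz": [0,0,0],"angular": [0,0,-0.23],"jaw": 0},{"xyz": [0,0,0],"angular": [0,0,-0.23],"jaw": 0},{"xyz": [0,0,0],"angular": [0,0,-0.23],"jaw": 0},{"xyz": [0,0,0],"angular": [0,0,-0.23],"jaw": 0},{"xyz": [0,0,0],"angular": [0,0,-0.23],"jaw": 0},{"xyz": [0,0,0],"angular": [0,0,-0.23],"jaw": 0}]}}

```text
clock: 52.52
tcp_pos: [0.436, -0.0838, 0.2676]
tool_rot: [[0.615, 0.788, 0.001], [0.788, -0.615, -0.0], [0.0, 0.001, -1.0]]
force: [-0.2, -0.6, 0.0]
width: 0.999
grasp_force: 0.0
```

Request:
{"name": "drive_tool", "arguments": {"plan": [{"xyz": [0,0,0],"angular": [0,0,-0.23],"jaw": 0},{"xyz": [0,0,0],"angular": [0,0,-0.23],"jaw": 0},{"xyz": [0,0,0],"angular": [0,0,-0.23],"jaw": 0},{"xyz": [0,0,0],"angular": [0,0,-0.23],"jaw": 0},{"xyz": [0,0,0],"angular": [0,0,-0.23],"jaw": 0},{"xyz": [0,0,0],"angular": [0,0,0],"jaw": 0},{"xyz": [0,0,0],"angular": [0,0,0],"jaw": 0},{"xyz": [0,0,0],"angular": [0,0,0],"jaw": 0},{"xyz": [0,0,0],"angular": [0,0,0],"jaw": 0},{"xyz": [0,0,0],"angular": [0,0,0],"jaw": 0}]}}

```text
clock: 53.35
tcp_pos: [0.436, -0.0839, 0.2667]
tool_rot: [[0.068, 0.998, 0.0], [0.998, -0.068, -0.0], [-0.0, 0.0, -1.0]]
force: [-1.1, -0.7, -0.3]
width: 0.998
grasp_force: 0.0
```

```bash
python3 - <<'E'
from h import *
s,im=grab("wrist","w9");_,t=grab("top","top9")
m=cv2.morphologyEx(wood(im),cv2.MORPH_CLOSE,np.ones((9,9)))
for c in cv2.findContours(m,0,1)[0]:
    if cv2.contourArea(c)>1500: print(cv2.boundingRect(c),cv2.contourArea(c))
u=proj("wrist",np.array([.4396,-.0208,.01]),s);print(u)
report(im,s,tuple(map(float,u)))
E
```

```text
(290, 34, 73, 147) 9487.0
(408, 8, 149, 154) 10208.5
[323.2993 105.9037]
tcp [ 0.436  -0.0839  0.2667] size [80.22817993164062, 166.35635375976562] yaw -94.601585 toolyaw 86.10764448858066 bore [ 0.4422 -0.0132] lug [ 0.4361 -0.089 ] shift [-0.0051  0.0005  0.    ]
```

Request:
{"name": "drive_tool", "arguments": {"plan": [{"xyz": [-0.02,0.005,0.1],"angular": [0,0,0.023],"jaw": 0.4},{"xyz": [0,0,0.3],"angular": [0,0,0],"jaw": 0.4},{"xyz": [0,0,0.3],"angular": [0,0,0],"jaw": 0.4},{"xyz": [0,0,0.3],"angular": [0,0,0],"jaw": 0.4},{"xyz": [0,0,0.3],"angular": [0,0,0],"jaw": 0.4},{"xyz": [0,0,0.3],"angular": [0,0,0],"jaw": 0.4},{"xyz": [0,0,0.3],"angular": [0,0,0],"jaw": 0.4},{"xyz": [0,0,0.2],"angular": [0,0,0],"jaw": 0.4},{"xyz": [0,0,0.1],"angular": [0,0,0],"jaw": 0.4},{"xyz": [0,0,0],"angular": [0,0,0],"jaw": 0.4}]}}

```text
clock: 54.28
tcp_pos: [0.4339, -0.0851, 0.0437]
tool_rot: [[0.079, 0.997, -0.005], [0.997, -0.079, 0.002], [0.002, -0.005, -1.0]]
force: [-0.3, 0.2, -0.2]
width: 0.603
grasp_force: 0.0
```

Request:
{"name": "drive_tool", "arguments": {"plan": [{"xyz": [0,0,0.1],"angular": [0,0,0],"jaw": 0.4},{"xyz": [0,0,0.1],"angular": [0,0,0],"jaw": 0.4},{"xyz": [0,0,0.06],"angular": [0,0,0],"jaw": 0.4},{"xyz": [0,0,0.04],"angular": [0,0,0],"jaw": 0.4},{"xyz": [0,0,0.02],"angular": [0,0,0],"jaw": 0.4},{"xyz": [0,0,0.01],"angular": [0,0,0],"jaw": 0.4},{"xyz": [0,0,0],"angular": [0,0,0],"jaw": 0.4},{"xyz": [0,0,0],"angular": [0,0,0],"jaw": 0.4},{"xyz": [0,0,0],"angular": [0,0,0],"jaw": 0.4},{"xyz": [0,0,0],"angular": [0,0,0],"jaw": 0.4}]}}

```text
clock: 55.12
tcp_pos: [0.4367, -0.086, 0.0139]
tool_rot: [[0.078, 0.997, 0.001], [0.997, -0.078, -0.0], [-0.0, 0.001, -1.0]]
force: [-0.3, -0.5, -0.6]
width: 0.599
grasp_force: 0.0
```

```bash
python3 st.py
```

```text
[ 0.4367 -0.086   0.0139] F [-0.5207 -0.3033  0.5682] T [-0.0974  0.0418  0.0147] bore [ 0.4307 -0.1618  0.0139]
```

Request:
{"name": "drive_tool", "arguments": {"plan": [{"xyz": [0,0,0],"angular": [0,0,0],"jaw": 1},{"xyz": [0,0,0],"angular": [0,0,0],"jaw": 1},{"xyz": [0,0,0],"angular": [0,0,0],"jaw": 1},{"xyz": [0,0,0],"angular": [0,0,0],"jaw": 1},{"xyz": [0,0,0],"angular": [0,0,0],"jaw": 1},{"xyz": [0,0,0],"angular": [0,0,0],"jaw": 1},{"xyz": [0,0,0],"angular": [0,0,0],"jaw": 1},{"xyz": [0,0,0],"angular": [0,0,0],"jaw": 1},{"xyz": [0,0,0],"angular": [0,0,0],"jaw": 1},{"xyz": [0,0,0],"angular": [0,0,0],"jaw": 1}]}}

```text
clock: 55.95
tcp_pos: [0.4364, -0.0859, 0.0135]
tool_rot: [[0.078, 0.997, 0.0], [0.997, -0.078, -0.0], [-0.0, 0.0, -1.0]]
force: [0.4, -0.8, -0.3]
width: 0.178
grasp_force: 30.0
```

Request:
{"name": "drive_tool", "arguments": {"plan": [{"xyz": [0,0,-0.05],"angular": [0,0,0],"jaw": 1},{"xyz": [0,0,-0.15],"angular": [0,0,0],"jaw": 1},{"xyz": [0,0,-0.25],"angular": [0,0,0],"jaw": 1},{"xyz": [0,0,-0.3],"angular": [0,0,0],"jaw": 1},{"xyz": [0,0,-0.3],"angular": [0,0,0],"jaw": 1},{"xyz": [0,0,-0.3],"angular": [0,0,0],"jaw": 1},{"xyz": [0,0,-0.3],"angular": [0,0,0],"jaw": 1},{"xyz": [0,0,-0.25],"angular": [0,0,0],"jaw": 1},{"xyz": [0,0,-0.15],"angular": [0,0,0],"jaw": 1},{"xyz": [0,0,-0.05],"angular": [0,0,0],"jaw": 1}]}}

```text
clock: 56.78
tcp_pos: [0.4375, -0.0864, 0.2267]
tool_rot: [[0.078, 0.997, 0.004], [0.997, -0.078, -0.002], [-0.002, 0.004, -1.0]]
force: [0.6, -0.0, -3.5]
width: 0.181
grasp_force: 30.0
```

Request:
{"name": "drive_tool", "arguments": {"plan": [{"xyz": [0,0.05,0],"angular": [0,0,0],"jaw": 1},{"xyz": [0.02,0.15,0],"angular": [0,0,0],"jaw": 1},{"xyz": [0.03,0.25,0],"angular": [0,0,0],"jaw": 1},{"xyz": [0.03,0.3,0],"angular": [0,0,0],"jaw": 1},{"xyz": [0.03,0.3,0],"angular": [0,0,0],"jaw": 1},{"xyz": [0.03,0.25,0],"angular": [0,0,0],"jaw": 1},{"xyz": [0.03,0.2,0],"angular": [0,0,0],"jaw": 1},{"xyz": [0.02,0.1,0],"angular": [0,0,0],"jaw": 1},{"xyz": [0,0.05,0],"angular": [0,0,0],"jaw": 1},{"xyz": [0,0,0],"angular": [0,0,0],"jaw": 1}]}}

```text
clock: 57.62
tcp_pos: [0.602, -0.0796, 0.2208]
tool_rot: [[0.078, 0.997, -0.004], [0.997, -0.078, 0.001], [0.001, -0.004, -1.0]]
force: [-1.6, 0.1, -2.8]
width: 0.182
grasp_force: 30.0
```

Request:
{"name": "drive_tool", "arguments": {"plan": [{"xyz": [0,0,0],"angular": [0,0,0],"jaw": 1},{"xyz": [0,0,0],"angular": [0,0,0],"jaw": 1},{"xyz": [0,0,0],"angular": [0,0,0],"jaw": 1},{"xyz": [0,0,0],"angular": [0,0,0],"jaw": 1},{"xyz": [0,0,0],"angular": [0,0,0],"jaw": 1},{"xyz": [0,0,0],"angular": [0,0,0],"jaw": 1},{"xyz": [0,0,0],"angular": [0,0,0],"jaw": 1},{"xyz": [0,0,0],"angular": [0,0,0],"jaw": 1},{"xyz": [0,0,0],"angular": [0,0,0],"jaw": 1},{"xyz": [0,0,0],"angular": [0,0,0],"jaw": 1}]}}

```text
clock: 58.45
tcp_pos: [0.6023, -0.0799, 0.2236]
tool_rot: [[0.078, 0.997, 0.0], [0.997, -0.078, 0.0], [0.0, 0.0, -1.0]]
force: [0.0, -0.8, -2.9]
width: 0.178
grasp_force: 30.0
```

```bash
cat > bore.py <<'E'
from h import *
s,im=grab("wrist","wb");R=s["tool_rot"];b=s["tcp_pos"]+.076*R[:,0];print("tcp",s["tcp_pos"],"bore",b[:2],"shift",R.T@np.array([.6113-b[0],-.0042-b[1],0]))
zt=s["tcp_pos"][2]-.0137+.046
ub=proj("wrist",[*b[:2],zt],s);ut=proj("wrist",[.6113,-.0042,.188],s);print("exp bore px",ub,"tip px",ut)
x,y=ub.astype(int);f=im.max(2);y0=max(y-60,0);print("x0,y0",x-60,y0);print(f[y0:y+60:5,x-60:x+61:5])
E
python3 bore.py
```

```text
tcp [ 0.6023 -0.0799  0.2236] bore [ 0.6083 -0.0041] shift [0.0002 0.003  0.    ]
exp bore px [326.9818 101.0846] tip px [330.9344  97.5073]
x0,y0 266 41
[[194 193 196 195 195 177 176 179 164 166 166 167 166 167 169 170 170 173
  176 188 200 200 202 204 202]
 [194 194 193 192 179 176 179 179 178 166 166 166 165 168 169 169 170 171
  173 176 184 192 190 185 187]
 [190 191 186 174 175 173 173 173 174 161 161 163 164 162 167 166 168 165
  169 169 174 179 186 185 185]
 [186 182 171 171 173 171 171 159 160 161 161 164 163 163 162 162 166 165
  165 168 169 172 176 183 184]
 [185 176 169 172 170 172 174 171 161 160 160 162 162 162 164 164 163 167
  166 167 167 169 174 182 180]
 [180 188 181 181 180 181 182 181 165 161 160 159 159 160 162 163 164 166
  167 166 169 169 170 167 179]
 [186 193 194 193 193 192 192 183 170 156 124 118 117 122 153 160 163 166
  167 168 167 170 170 176 169]
 [196 192 194 196 192 191 188 178 146 116 124 121 121 124 117 129 160 166
  167 167 167 167 170 169 172]
 [189 190 191 188 190 190 187 142 116 148 174 174 176 185 162 119 124 172
  174 174 175 173 168 165 166]
 
[... 874 characters left out ...]
75 163 153 153 143 144 146 171 169 169
  169 170 169 168 170 163 172]
 [154 192 195 196 187 178 174 174 175 178 178 181 177 173 168 167 169 167
  168 164 166 167 166 167 168]
 [153 159 188 189 189 176 176 176 176 179 178 179 176 170 170 168 166 168
  167 167 164 162 160 167 168]
 [154 158 159 190 191 178 179 176 176 177 178 179 179 178 177 177 178 179
  177 176 174 148 173 166 165]
 [154 159 160 176 194 180 182 180 182 182 183 182 182 182 180 182 180 183
  182 180 175 170 158 167 167]
 [153 158 159 161 161 171 176 178 179 180 177 179 178 178 180 180 181 178
  178 163 170 170 162 175 168]
 [154 160 159 159 163 166 154 172 174 174 175 175 173 174 175 174 173 164
  189 191 184 181 176 181 179]]
```

The wrist picture's grey levels show the bore ring centred near (326,98) and the rod tip at about (331,96), against (331,97.5) predicted. I'll shift 3 mm and lower.

Request:
{"name": "drive_tool", "arguments": {"plan": [{"xyz": [0,0.03,0],"angular": [0,0,0],"jaw": 1},{"xyz": [0,0,0],"angular": [0,0,0],"jaw": 1},{"xyz": [0,0,0],"angular": [0,0,0],"jaw": 1},{"xyz": [0,0,0.05],"angular": [0,0,0],"jaw": 1},{"xyz": [0,0,0.1],"angular": [0,0,0],"jaw": 1},{"xyz": [0,0,0.1],"angular": [0,0,0],"jaw": 1},{"xyz": [0,0,0.05],"angular": [0,0,0],"jaw": 1},{"xyz": [0,0,0.02],"angular": [0,0,0],"jaw": 1},{"xyz": [0,0,0],"angular": [0,0,0],"jaw": 1},{"xyz": [0,0,0],"angular": [0,0,0],"jaw": 1}]}}

```text
clock: 59.33
tcp_pos: [0.6053, -0.0801, 0.1914]
tool_rot: [[0.078, 0.997, -0.0], [0.997, -0.078, 0.0], [0.0, -0.0, -1.0]]
force: [0.2, -0.7, -2.6]
width: 0.18
grasp_force: 30.0
```

Request:
{"name": "drive_tool", "arguments": {"plan": [{"xyz": [0,0,0.02],"angular": [0,0,0],"jaw": 1},{"xyz": [0,0,0.02],"angular": [0,0,0],"jaw": 1},{"xyz": [0,0,0.02],"angular": [0,0,0],"jaw": 1},{"xyz": [0,0,0.02],"angular": [0,0,0],"jaw": 1},{"xyz": [0,0,0],"angular": [0,0,0],"jaw": 1},{"xyz": [0,0,0],"angular": [0,0,0],"jaw": 1},{"xyz": [0,0,0],"angular": [0,0,0],"jaw": 1},{"xyz": [0,0,0],"angular": [0,0,0],"jaw": 1},{"xyz": [0,0,0],"angular": [0,0,0],"jaw": 1},{"xyz": [0,0,0],"angular": [0,0,0],"jaw": 1}]}}

```text
clock: 60.17
tcp_pos: [0.6054, -0.0801, 0.1837]
tool_rot: [[0.078, 0.997, 0.0], [0.997, -0.078, -0.0], [0.0, 0.0, -1.0]]
force: [0.9, -0.0, -3.7]
width: 0.184
grasp_force: 30.0
```

```bash
sed -i 's/-.076\*R/+.076*R/' st.py; python3 st.py
```

```text
[ 0.6054 -0.0801  0.1837] F [0.0382 0.9173 3.6835] T [-0.0736 -0.158  -0.0015] bore [ 0.6114 -0.0043  0.1837]
```

Request:
{"name": "drive_tool", "arguments": {"plan": [{"xyz": [0,0,0.03],"angular": [0,0,0],"jaw": 1},{"xyz": [0,0,0.05],"angular": [0,0,0],"jaw": 1},{"xyz": [0,0,0.05],"angular": [0,0,0],"jaw": 1},{"xyz": [0,0,0.05],"angular": [0,0,0],"jaw": 1},{"xyz": [0,0,0.05],"angular": [0,0,0],"jaw": 1},{"xyz": [0,0,0.05],"angular": [0,0,0],"jaw": 1},{"xyz": [0,0,0.05],"angular": [0,0,0],"jaw": 1},{"xyz": [0,0,0.03],"angular": [0,0,0],"jaw": 1},{"xyz": [0,0,0],"angular": [0,0,0],"jaw": 1},{"xyz": [0,0,0],"angular": [0,0,0],"jaw": 1}]}}

```text
clock: 61.0
tcp_pos: [0.6052, -0.0801, 0.1473]
tool_rot: [[0.078, 0.997, -0.0], [0.997, -0.078, 0.0], [0.0, -0.0, -1.0]]
force: [-1.0, -0.8, -2.7]
width: 0.181
grasp_force: 30.0
```

```bash
python3 st.py
```

```text
[ 0.6052 -0.0801  0.1473] F [-0.8409 -0.945   2.7346] T [-0.1127 -0.145   0.0529] bore [ 0.6112 -0.0043  0.1473]
```

Request:
{"name": "drive_tool", "arguments": {"plan": [{"xyz": [0,0,0.05],"angular": [0,0,0],"jaw": 1},{"xyz": [0,0,0.07],"angular": [0,0,0],"jaw": 1},{"xyz": [0,0,0.07],"angular": [0,0,0],"jaw": 1},{"xyz": [0,0,0.07],"angular": [0,0,0],"jaw": 1},{"xyz": [0,0,0.07],"angular": [0,0,0],"jaw": 1},{"xyz": [0,0,0.07],"angular": [0,0,0],"jaw": 1},{"xyz": [0,0,0.07],"angular": [0,0,0],"jaw": 1},{"xyz": [0,0,0.07],"angular": [0,0,0],"jaw": 1},{"xyz": [0,0,0.05],"angular": [0,0,0],"jaw": 1},{"xyz": [0,0,0.03],"angular": [0,0,0],"jaw": 1}]}}

```text
clock: 61.83
tcp_pos: [0.6048, -0.08, 0.0844]
tool_rot: [[0.078, 0.997, -0.001], [0.997, -0.078, 0.0], [0.0, -0.001, -1.0]]
force: [-0.0, 0.3, -2.7]
width: 0.181
grasp_force: 30.0
```

Request:
{"name": "drive_tool", "arguments": {"plan": [{"xyz": [0,0,0.03],"angular": [0,0,0],"jaw": 1},{"xyz": [0,0,0.03],"angular": [0,0,0],"jaw": 1},{"xyz": [0,0,0.03],"angular": [0,0,0],"jaw": 1},{"xyz": [0,0,0.02],"angular": [0,0,0],"jaw": 1},{"xyz": [0,0,0],"angular": [0,0,0],"jaw": 1},{"xyz": [0,0,0],"angular": [0,0,0],"jaw": 1},{"xyz": [0,0,0],"angular": [0,0,0],"jaw": 1},{"xyz": [0,0,0],"angular": [0,0,0],"jaw": 1},{"xyz": [0,0,0],"angular": [0,0,0],"jaw": 1},{"xyz": [0,0,0],"angular": [0,0,0],"jaw": 1}]}}

```text
clock: 62.67
tcp_pos: [0.6055, -0.0801, 0.0748]
tool_rot: [[0.078, 0.997, 0.0], [0.997, -0.078, -0.0], [-0.0, 0.0, -1.0]]
force: [0.3, -0.2, -2.7]
width: 0.184
grasp_force: 30.0
```

```bash
python3 st.py
```

```text
[ 0.6055 -0.0801  0.0748] F [-0.1287  0.2804  2.6785] T [-0.0564 -0.2107 -0.0154] bore [ 0.6114 -0.0044  0.0748]
```

Request:
{"name": "drive_tool", "arguments": {"plan": [{"xyz": [0,0,0.015],"angular": [0,0,0],"jaw": 1},{"xyz": [0,0,0.015],"angular": [0,0,0],"jaw": 1},{"xyz": [0,0,0.01],"angular": [0,0,0],"jaw": 1},{"xyz": [0,0,0],"angular": [0,0,0],"jaw": 1},{"xyz": [0,0,0],"angular": [0,0,0],"jaw": 1},{"xyz": [0,0,0],"angular": [0,0,0],"jaw": 1},{"xyz": [0,0,0],"angular": [0,0,0],"jaw": 1},{"xyz": [0,0,0],"angular": [0,0,0],"jaw": 1},{"xyz": [0,0,0],"angular": [0,0,0],"jaw": 1},{"xyz": [0,0,0],"angular": [0,0,0],"jaw": 1}]}}

```text
clock: 63.5
tcp_pos: [0.6057, -0.0803, 0.0713]
tool_rot: [[0.078, 0.997, 0.001], [0.997, -0.078, -0.0], [-0.0, 0.001, -1.0]]
force: [-2.5, -1.2, 5.6]
width: 0.182
grasp_force: 30.0
```

```bash
python3 st.py
```

```text
[ 0.6057 -0.0803  0.0713] F [-1.4303 -2.419  -5.5578] T [ 0.3904  0.0435 -0.0877] bore [ 0.6117 -0.0046  0.0713]
```

Request:
{"name": "drive_tool", "arguments": {"plan": [{"xyz": [0,0,0],"angular": [0,0,0],"jaw": 0.4},{"xyz": [0,0,0],"angular": [0,0,0],"jaw": 0.4},{"xyz": [0,0,0],"angular": [0,0,0],"jaw": 0.4},{"xyz": [0,0,-0.15],"angular": [0,0,0],"jaw": 0.4},{"xyz": [0,0,-0.35],"angular": [0,0,0],"jaw": 0.4},{"xyz": [0,0,-0.35],"angular": [0,0,0],"jaw": 0.4},{"xyz": [0,0,-0.35],"angular": [0,0,0],"jaw": 0.4},{"xyz": [0,0,-0.35],"angular": [0,0,0],"jaw": 0.4},{"xyz": [0,0,-0.35],"angular": [0,0,0],"jaw": 0.4},{"xyz": [0,0,-0.1],"angular": [0,0,0],"jaw": 0.4}]}}

```text
clock: 64.33
tcp_pos: [0.6079, -0.0806, 0.2776]
tool_rot: [[0.078, 0.997, 0.009], [0.997, -0.078, -0.002], [-0.002, 0.01, -1.0]]
force: [1.3, -0.1, 0.3]
width: 0.598
grasp_force: 0.0
```

Request:
{"name": "drive_tool", "arguments": {"plan": [{"xyz": [-0.35,0.03,0],"angular": [0,0,0],"jaw": 0},{"xyz": [-0.35,0.03,0],"angular": [0,0,0],"jaw": 0},{"xyz": [-0.35,0.03,0],"angular": [0,0,0],"jaw": 0},{"xyz": [-0.35,0.03,0],"angular": [0,0,0],"jaw": 0},{"xyz": [-0.35,0.03,0],"angular": [0,0,0],"jaw": 0},{"xyz": [-0.35,0.03,0],"angular": [0,0,0],"jaw": 0},{"xyz": [-0.35,0.03,0],"angular": [0,0,0],"jaw": 0},{"xyz": [-0.3,0.03,0],"angular": [0,0,0],"jaw": 0},{"xyz": [0,0,0],"angular": [0,0,0],"jaw": 0},{"xyz": [0,0,0],"angular": [0,0,0],"jaw": 0}]}}

```text
clock: 65.17
tcp_pos: [0.607, -0.3578, 0.2688]
tool_rot: [[0.081, 0.997, -0.001], [0.997, -0.081, 0.001], [0.001, -0.002, -1.0]]
force: [-0.1, -0.5, 0.6]
width: 1.0
grasp_force: 0.0
```

Request:
{"name": "drive_tool", "arguments": {"plan": [{"xyz": [0,0,0],"angular": [0,0,0],"jaw": 0},{"xyz": [0,0,0],"angular": [0,0,0],"jaw": 0},{"xyz": [0,0,0],"angular": [0,0,0],"jaw": 0},{"xyz": [0,0,0],"angular": [0,0,0],"jaw": 0},{"xyz": [0,0,0],"angular": [0,0,0],"jaw": 0},{"xyz": [0,0,0],"angular": [0,0,0],"jaw": 0},{"xyz": [0,0,0],"angular": [0,0,0],"jaw": 0},{"xyz": [0,0,0],"angular": [0,0,0],"jaw": 0},{"xyz": [0,0,0],"angular": [0,0,0],"jaw": 0},{"xyz": [0,0,0],"angular": [0,0,0],"jaw": 0}]}}

```text
clock: 66.0
tcp_pos: [0.6077, -0.3561, 0.2705]
tool_rot: [[0.078, 0.997, 0.0], [0.997, -0.078, 0.0], [0.0, 0.0, -1.0]]
force: [-0.3, 1.0, 0.1]
width: 0.996
grasp_force: 0.0
```

```bash
python3 - <<'E'
from h import *
s,im=grab("wrist","w10");grab("side","s10")
m=cv2.morphologyEx(wood(im),cv2.MORPH_CLOSE,np.ones((9,9)))
for c in cv2.findContours(m,0,1)[0]:
    if cv2.contourArea(c)>1500: print(cv2.boundingRect(c),cv2.contourArea(c))
u=proj("wrist",np.array([.6119,-.2955,.01]),s);print(u)
try: report(im,s,tuple(map(float,u)))
except Exception as e: print(e,s["tcp_pos"])
E
```

```text
(237, 239, 174, 38) 6212.0
(287, 34, 75, 147) 9277.5
[323.4213 107.8437]
tcp [ 0.6077 -0.3561  0.2705] size [80.08586120605469, 166.3196563720703] yaw -91.50085 toolyaw 85.50597578539906 bore [ 0.615  -0.2866] lug [ 0.613  -0.3626] shift [-0.006   0.0058 -0.    ]
```

Request:
{"name": "drive_tool", "arguments": {"plan": [{"xyz": [-0.028,0.058,0.1],"angular": [0,0,-0.1],"jaw": 0.4},{"xyz": [0,0,0.3],"angular": [0,0,0],"jaw": 0.4},{"xyz": [0,0,0.3],"angular": [0,0,0],"jaw": 0.4},{"xyz": [0,0,0.3],"angular": [0,0,0],"jaw": 0.4},{"xyz": [0,0,0.3],"angular": [0,0,0],"jaw": 0.4},{"xyz": [0,0,0.3],"angular": [0,0,0],"jaw": 0.4},{"xyz": [0,0,0.3],"angular": [0,0,0],"jaw": 0.4},{"xyz": [0,0,0.2],"angular": [0,0,0],"jaw": 0.4},{"xyz": [0,0,0.1],"angular": [0,0,0],"jaw": 0.4},{"xyz": [0,0,0],"angular": [0,0,0],"jaw": 0.4}]}}

```text
clock: 66.93
tcp_pos: [0.6113, -0.3581, 0.0469]
tool_rot: [[0.026, 1.0, -0.005], [1.0, -0.026, 0.003], [0.003, -0.005, -1.0]]
force: [0.0, -0.7, -0.3]
width: 0.603
grasp_force: 0.0
```

Request:
{"name": "drive_tool", "arguments": {"plan": [{"xyz": [0,0,0.1],"angular": [0,0,0],"jaw": 0.4},{"xyz": [0,0,0.1],"angular": [0,0,0],"jaw": 0.4},{"xyz": [0,0,0.08],"angular": [0,0,0],"jaw": 0.4},{"xyz": [0,0,0.04],"angular": [0,0,0],"jaw": 0.4},{"xyz": [0,0,0.02],"angular": [0,0,0],"jaw": 0.4},{"xyz": [0,0,0.01],"angular": [0,0,0],"jaw": 0.4},{"xyz": [0,0,0],"angular": [0,0,0],"jaw": 0.4},{"xyz": [0,0,0],"angular": [0,0,0],"jaw": 0.4},{"xyz": [0,0,0],"angular": [0,0,0],"jaw": 0.4},{"xyz": [0,0,0],"angular": [0,0,0],"jaw": 0.4}]}}

```text
clock: 67.77
tcp_pos: [0.6136, -0.3596, 0.0161]
tool_rot: [[0.026, 1.0, 0.001], [1.0, -0.026, -0.001], [-0.001, 0.001, -1.0]]
force: [0.8, 0.0, 0.7]
width: 0.601
grasp_force: 0.0
```

```bash
python3 st.py
```

```text
[ 0.6136 -0.3596  0.0161] F [ 0.0401  0.7921 -0.6567] T [-0.0811 -0.0288  0.0128] bore [ 0.6156 -0.2837  0.0161]
```

Request:
{"name": "drive_tool", "arguments": {"plan": [{"xyz": [0,0,0.015],"angular": [0,0,0],"jaw": 0.4},{"xyz": [0,0,0.01],"angular": [0,0,0],"jaw": 0.4},{"xyz": [0,0,0],"angular": [0,0,0],"jaw": 0.4},{"xyz": [0,0,0],"angular": [0,0,0],"jaw": 1},{"xyz": [0,0,0],"angular": [0,0,0],"jaw": 1},{"xyz": [0,0,0],"angular": [0,0,0],"jaw": 1},{"xyz": [0,0,0],"angular": [0,0,0],"jaw": 1},{"xyz": [0,0,0],"angular": [0,0,0],"jaw": 1},{"xyz": [0,0,0],"angular": [0,0,0],"jaw": 1},{"xyz": [0,0,0],"angular": [0,0,0],"jaw": 1}]}}

```text
clock: 68.6
tcp_pos: [0.6133, -0.3594, 0.0131]
tool_rot: [[0.026, 1.0, 0.0], [1.0, -0.026, -0.0], [-0.0, 0.0, -1.0]]
force: [0.8, -0.4, 0.0]
width: 0.179
grasp_force: 30.0
```

Request:
{"name": "drive_tool", "arguments": {"plan": [{"xyz": [0,0,0],"angular": [0,0,0],"jaw": 1},{"xyz": [0,0,0],"angular": [0,0,0],"jaw": 1},{"xyz": [0,0,0],"angular": [0,0,0],"jaw": 1},{"xyz": [0,0,0],"angular": [0,0,0],"jaw": 1},{"xyz": [0,0,-0.05],"angular": [0,0,0],"jaw": 1},{"xyz": [0,0,-0.15],"angular": [0,0,0],"jaw": 1},{"xyz": [0,0,-0.25],"angular": [0,0,0],"jaw": 1},{"xyz": [0,0,-0.3],"angular": [0,0,0],"jaw": 1},{"xyz": [0,0,-0.3],"angular": [0,0,0],"jaw": 1},{"xyz": [0,0,-0.3],"angular": [0,0,0],"jaw": 1}]}}

```text
clock: 69.43
tcp_pos: [0.613, -0.3593, 0.1504]
tool_rot: [[0.026, 1.0, -0.0], [1.0, -0.026, -0.0], [-0.0, -0.0, -1.0]]
force: [0.2, 0.2, -2.6]
width: 0.181
grasp_force: 30.0
```

Request:
{"name": "drive_tool", "arguments": {"plan": [{"xyz": [0,0,-0.3],"angular": [0,0,0],"jaw": 1},{"xyz": [0,0,-0.25],"angular": [0,0,0],"jaw": 1},{"xyz": [0,0,-0.15],"angular": [0,0,0],"jaw": 1},{"xyz": [0,0,-0.05],"angular": [0,0,0],"jaw": 1},{"xyz": [0.1,0,0],"angular": [0,0,0],"jaw": 1},{"xyz": [0.2,-0.01,0],"angular": [0,0,0],"jaw": 1},{"xyz": [0.3,-0.01,0],"angular": [0,0,0],"jaw": 1},{"xyz": [0.3,-0.02,0],"angular": [0,0,0],"jaw": 1},{"xyz": [0.3,-0.01,0],"angular": [0,0,0],"jaw": 1},{"xyz": [0.3,-0.02,0],"angular": [0,0,0],"jaw": 1}]}}

```text
clock: 70.27
tcp_pos: [0.6087, -0.2067, 0.2206]
tool_rot: [[0.026, 1.0, -0.004], [1.0, -0.026, 0.002], [0.002, -0.004, -1.0]]
force: [0.7, 0.4, -3.0]
width: 0.182
grasp_force: 30.0
```

Request:
{"name": "drive_tool", "arguments": {"plan": [{"xyz": [0.3,-0.02,0],"angular": [0,0,0],"jaw": 1},{"xyz": [0.3,-0.02,0],"angular": [0,0,0],"jaw": 1},{"xyz": [0.3,0,0],"angular": [0,0,0],"jaw": 1},{"xyz": [0.2,0,0],"angular": [0,0,0],"jaw": 1},{"xyz": [0.1,0,0],"angular": [0,0,0],"jaw": 1},{"xyz": [0.05,0,0],"angular": [0,0,0],"jaw": 1},{"xyz": [0,0,0],"angular": [0,0,0],"jaw": 1},{"xyz": [0,0,0],"angular": [0,0,0],"jaw": 1},{"xyz": [0,0,0],"angular": [0,0,0],"jaw": 1},{"xyz": [0,0,0],"angular": [0,0,0],"jaw": 1}]}}

```text
clock: 71.1
tcp_pos: [0.6094, -0.0855, 0.2228]
tool_rot: [[0.028, 1.0, -0.0], [1.0, -0.028, -0.0], [-0.0, -0.0, -1.0]]
force: [0.8, 0.3, -2.3]
width: 0.179
grasp_force: 30.0
```

```bash
python3 st.py; python3 - <<'E'
from h import *
s=readout.state();R=s["tool_rot"];b=s["tcp_pos"]+.076*R[:,0];print("shift",R.T@np.array([.6114-b[0],-.0044-b[1],0]))
E
```

```text
[ 0.6094 -0.0855  0.2228] F [0.297  0.794  2.3024] T [-0.0741 -0.1704  0.0467] bore [ 0.6115 -0.0095  0.2228]
shift [ 0.0051 -0.0002 -0.    ]
```

Request:
{"name": "drive_tool", "arguments": {"plan": [{"xyz": [0.03,0,0],"angular": [0,0,0],"jaw": 1},{"xyz": [0.02,0,0],"angular": [0,0,0],"jaw": 1},{"xyz": [0,0,0],"angular": [0,0,0],"jaw": 1},{"xyz": [0,0,0],"angular": [0,0,0],"jaw": 1},{"xyz": [0,0,0.05],"angular": [0,0,0],"jaw": 1},{"xyz": [0,0,0.1],"angular": [0,0,0],"jaw": 1},{"xyz": [0,0,0.1],"angular": [0,0,0],"jaw": 1},{"xyz": [0,0,0.05],"angular": [0,0,0],"jaw": 1},{"xyz": [0,0,0],"angular": [0,0,0],"jaw": 1},{"xyz": [0,0,0],"angular": [0,0,0],"jaw": 1}]}}

```text
clock: 71.93
tcp_pos: [0.609, -0.0791, 0.192]
tool_rot: [[0.026, 1.0, -0.002], [1.0, -0.026, 0.0], [0.0, -0.002, -1.0]]
force: [-0.6, -0.7, -3.0]
width: 0.184
grasp_force: 30.0
```

Request:
{"name": "drive_tool", "arguments": {"plan": [{"xyz": [0,0,0.02],"angular": [0,0,0],"jaw": 1},{"xyz": [0,0,0.02],"angular": [0,0,0],"jaw": 1},{"xyz": [0,0,0.02],"angular": [0,0,0],"jaw": 1},{"xyz": [0,0,0.02],"angular": [0,0,0],"jaw": 1},{"xyz": [0,0,0],"angular": [0,0,0],"jaw": 1},{"xyz": [0,0,0],"angular": [0,0,0],"jaw": 1},{"xyz": [0,0,0],"angular": [0,0,0],"jaw": 1},{"xyz": [0,0,0],"angular": [0,0,0],"jaw": 1},{"xyz": [0,0,0],"angular": [0,0,0],"jaw": 1},{"xyz": [0,0,0],"angular": [0,0,0],"jaw": 1}]}}

```text
clock: 72.77
tcp_pos: [0.6097, -0.0792, 0.1852]
tool_rot: [[0.026, 1.0, 0.0], [1.0, -0.026, -0.0], [-0.0, 0.0, -1.0]]
force: [-0.1, -0.6, -2.7]
width: 0.181
grasp_force: 30.0
```

```bash
python3 st.py
```

```text
[ 0.6097 -0.0792  0.1852] F [-0.6496 -0.1056  2.7414] T [-0.1622 -0.1728 -0.0119] bore [ 0.6116 -0.0032  0.1852]
```

Request:
{"name": "drive_tool", "arguments": {"plan": [{"xyz": [-0.01,0,0.03],"angular": [0,0,0],"jaw": 1},{"xyz": [0,0,0.05],"angular": [0,0,0],"jaw": 1},{"xyz": [0,0,0.06],"angular": [0,0,0],"jaw": 1},{"xyz": [0,0,0.06],"angular": [0,0,0],"jaw": 1},{"xyz": [0,0,0.06],"angular": [0,0,0],"jaw": 1},{"xyz": [0,0,0.06],"angular": [0,0,0],"jaw": 1},{"xyz": [0,0,0.06],"angular": [0,0,0],"jaw": 1},{"xyz": [0,0,0.06],"angular": [0,0,0],"jaw": 1},{"xyz": [0,0,0.05],"angular": [0,0,0],"jaw": 1},{"xyz": [0,0,0.03],"angular": [0,0,0],"jaw": 1}]}}

```text
clock: 73.6
tcp_pos: [0.6092, -0.0801, 0.132]
tool_rot: [[0.026, 1.0, -0.001], [1.0, -0.026, 0.0], [0.0, -0.001, -1.0]]
force: [-0.3, 0.4, -1.8]
width: 0.179
grasp_force: 30.0
```

Request:
{"name": "drive_tool", "arguments": {"plan": [{"xyz": [0,0,0.03],"angular": [0,0,0],"jaw": 1},{"xyz": [0,0,0.03],"angular": [0,0,0],"jaw": 1},{"xyz": [0,0,0.03],"angular": [0,0,0],"jaw": 1},{"xyz": [0,0,0.02],"angular": [0,0,0],"jaw": 1},{"xyz": [0,0,0],"angular": [0,0,0],"jaw": 1},{"xyz": [0,0,0],"angular": [0,0,0],"jaw": 1},{"xyz": [0,0,0],"angular": [0,0,0],"jaw": 1},{"xyz": [0,0,0],"angular": [0,0,0],"jaw": 1},{"xyz": [0,0,0],"angular": [0,0,0],"jaw": 1},{"xyz": [0,0,0],"angular": [0,0,0],"jaw": 1}]}}

```text
clock: 74.43
tcp_pos: [0.6097, -0.0802, 0.1222]
tool_rot: [[0.026, 1.0, 0.0], [1.0, -0.026, -0.0], [-0.0, 0.0, -1.0]]
force: [0.2, 0.1, -2.2]
width: 0.182
grasp_force: 30.0
```

```bash
python3 st.py
```

```text
[ 0.6097 -0.0802  0.1222] F [0.0724 0.202  2.2093] T [-0.0685 -0.196   0.0226] bore [ 0.6116 -0.0043  0.1222]
```

Request:
{"name": "drive_tool", "arguments": {"plan": [{"xyz": [0,0,0.02],"angular": [0,0,0],"jaw": 1},{"xyz": [0,0,0.015],"angular": [0,0,0],"jaw": 1},{"xyz": [0,0,0.01],"angular": [0,0,0],"jaw": 1},{"xyz": [0,0,0.01],"angular": [0,0,0],"jaw": 1},{"xyz": [0,0,0],"angular": [0,0,0],"jaw": 1},{"xyz": [0,0,0],"angular": [0,0,0],"jaw": 1},{"xyz": [0,0,0],"angular": [0,0,0],"jaw": 1},{"xyz": [0,0,0],"angular": [0,0,0],"jaw": 1},{"xyz": [0,0,0],"angular": [0,0,0],"jaw": 1},{"xyz": [0,0,0],"angular": [0,0,0],"jaw": 1}]}}

```text
clock: 75.27
tcp_pos: [0.6096, -0.0803, 0.1168]
tool_rot: [[0.026, 1.0, 0.0], [1.0, -0.026, -0.0], [-0.0, 0.0, -1.0]]
force: [-1.6, -1.2, 2.4]
width: 0.18
grasp_force: 30.0
```

```bash
python3 st.py
```

```text
[ 0.6096 -0.0803  0.1168] F [-1.2882 -1.5457 -2.4434] T [ 0.3552  0.079  -0.0757] bore [ 0.6116 -0.0043  0.1168]
```

Request:
{"name": "drive_tool", "arguments": {"plan": [{"xyz": [0,0,0],"angular": [0,0,0],"jaw": 0.4},{"xyz": [0,0,0],"angular": [0,0,0],"jaw": 0.4},{"xyz": [0,0,0],"angular": [0,0,0],"jaw": 0.4},{"xyz": [0,0,-0.15],"angular": [0,0,0],"jaw": 0.4},{"xyz": [0,0,-0.35],"angular": [0,0,0],"jaw": 0.4},{"xyz": [0,0,-0.35],"angular": [0,0,0],"jaw": 0.4},{"xyz": [0,0,-0.35],"angular": [0,0,0],"jaw": 0.4},{"xyz": [0,0,-0.35],"angular": [0,0,0],"jaw": 0.4},{"xyz": [0,0,0],"angular": [0,0,0],"jaw": 0.4},{"xyz": [0,0,0],"angular": [0,0,0],"jaw": 0.4}]}}

```text
clock: 76.1
tcp_pos: [0.6114, -0.0806, 0.275]
tool_rot: [[0.026, 1.0, 0.007], [1.0, -0.026, -0.002], [-0.001, 0.007, -1.0]]
force: [-0.4, 0.6, -0.8]
width: 0.596
grasp_force: 0.0
```

Request:
{"name": "drive_tool", "arguments": {"plan": [{"xyz": [0.38,0,0],"angular": [0,0,0],"jaw": 1},{"xyz": [0.38,0,0],"angular": [0,0,0],"jaw": 1},{"xyz": [0.38,0,0],"angular": [0,0,0],"jaw": 1},{"xyz": [0.38,0,0],"angular": [0,0,0],"jaw": 1},{"xyz": [0.38,0,0],"angular": [0,0,0],"jaw": 1},{"xyz": [0.38,0,0],"angular": [0,0,0],"jaw": 1},{"xyz": [0.38,0,0],"angular": [0,0,0],"jaw": 1},{"xyz": [0.2,0,0],"angular": [0,0,0],"jaw": 1},{"xyz": [0,0,0],"angular": [0,0,0],"jaw": 1},{"xyz": [0,0,0],"angular": [0,0,0],"jaw": 1}]}}

```text
clock: 76.93
tcp_pos: [0.616, 0.2067, 0.2693]
tool_rot: [[0.023, 1.0, -0.003], [1.0, -0.023, -0.001], [-0.001, -0.003, -1.0]]
force: [0.6, -1.0, -1.0]
width: 0.014
grasp_force: 0.0
```

Request:
{"name": "drive_tool", "arguments": {"plan": [{"xyz": [0,0,0],"angular": [0,0,0],"jaw": 1},{"xyz": [0,0,0],"angular": [0,0,0],"jaw": 1},{"xyz": [0,0,0],"angular": [0,0,0],"jaw": 1},{"xyz": [0,0,0],"angular": [0,0,0],"jaw": 1},{"xyz": [0,0,0],"angular": [0,0,0],"jaw": 1},{"xyz": [0,0,0],"angular": [0,0,0],"jaw": 1},{"xyz": [0,0,0],"angular": [0,0,0],"jaw": 1},{"xyz": [0,0,0],"angular": [0,0,0],"jaw": 1},{"xyz": [0,0,0],"angular": [0,0,0],"jaw": 1},{"xyz": [0,0,0],"angular": [0,0,0],"jaw": 1}]}}

```text
clock: 77.77
tcp_pos: [0.617, 0.2057, 0.2716]
tool_rot: [[0.026, 1.0, 0.0], [1.0, -0.026, 0.0], [0.0, 0.0, -1.0]]
force: [0.9, 0.2, 0.2]
width: 0.003
grasp_force: 0.0
```

```bash
python3 - <<'E'
from h import *
s,im=grab("wrist","w11");_,sd=grab("side","s11");R=s["tool_rot"];print(s["tcp_pos"],np.degrees(np.arctan2(R[1,0],R[0,0])),s["width"])
w=cv2.morphologyEx((im.min(2)>225).astype(np.uint8),cv2.MORPH_OPEN,np.ones((5,5)))
n,_,st,ce=cv2.connectedComponentsWithStats(w)
for i in range(1,n):
    if 250<st[i][4]<3000:
        p=plane("wrist",ce[i],.11,s);print(st[i],ce[i],p,R.T@(p-s["tcp_pos"]))
cv2.imwrite("pics/s11c.png",cv2.convertScaleAbs(cv2.resize(sd[120:270,195:395],(800,600),interpolation=cv2.INTER_CUBIC),alpha=1.3))
E
```

```text
[0.617  0.2057 0.2716] 88.50940529533024 0.003177818624803244
[148  15  21  21 308] [158.8279  25.6981] [0.4801 0.3424 0.11  ] [ 0.133  -0.1405  0.1616]
[301  62  33  33 586] [319.1689  81.4403] [0.6147 0.2937 0.11  ] [ 0.0879 -0.0045  0.1616]
[296 118  33  34 892] [311.9709 134.4092] [0.6067 0.2474 0.11  ] [ 0.0413 -0.0114  0.1616]
```

View pics/s11c.png

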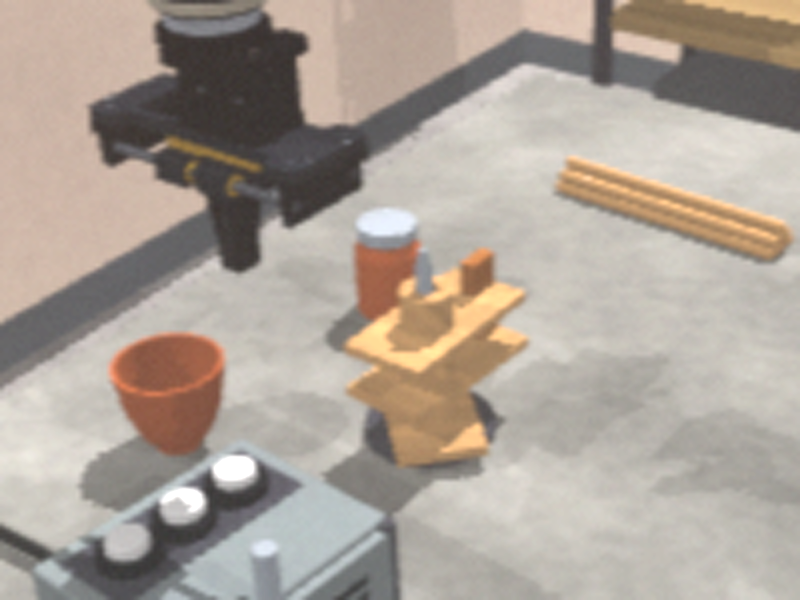

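The final side view shows all three boards stacked level on the rod with the tip sticking out, and the keys clear. Now the left key.

Request:
{"name": "drive_tool", "arguments": {"plan": [{"xyz": [0.36,0,0],"angular": [0,0,0],"jaw": 1},{"xyz": [0.36,0,0],"angular": [0,0,0],"jaw": 1},{"xyz": [0.36,-0.01,0],"angular": [0,0,0],"jaw": 1},{"xyz": [0.36,0,0],"angular": [0,0,0],"jaw": 1},{"xyz": [0,0,0.2],"angular": [0,0,0],"jaw": 1},{"xyz": [0,0,0.3],"angular": [0,0,0],"jaw": 1},{"xyz": [0,0,0.3],"angular": [0,0,0],"jaw": 1},{"xyz": [0,0,0.3],"angular": [0,0,0],"jaw": 1},{"xyz": [0,0,0.2],"angular": [0,0,0],"jaw": 1},{"xyz": [0,0,0.05],"angular": [0,0,0],"jaw": 1}]}}

```text
clock: 78.7
tcp_pos: [0.6168, 0.3486, 0.1308]
tool_rot: [[0.026, 1.0, -0.008], [1.0, -0.026, -0.003], [-0.003, -0.008, -1.0]]
force: [-1.5, -0.5, -0.2]
width: 0.002
grasp_force: 0.0
```

Request:
{"name": "drive_tool", "arguments": {"plan": [{"xyz": [0,0,0],"angular": [0,0,0],"jaw": 1},{"xyz": [0,0,0],"angular": [0,0,0],"jaw": 1},{"xyz": [0,0,0.03],"angular": [0,0,0],"jaw": 1},{"xyz": [0,0,0.03],"angular": [0,0,0],"jaw": 1},{"xyz": [0,0,0.03],"angular": [0,0,0],"jaw": 1},{"xyz": [0,0,0.03],"angular": [0,0,0],"jaw": 1},{"xyz": [0,0,0.03],"angular": [0,0,0],"jaw": 1},{"xyz": [0,0,0],"angular": [0,0,0],"jaw": 1},{"xyz": [0,0,0],"angular": [0,0,0],"jaw": 1},{"xyz": [0,0,0],"angular": [0,0,0],"jaw": 1}]}}

```text
clock: 79.53
tcp_pos: [0.6198, 0.3497, 0.1219]
tool_rot: [[0.026, 1.0, 0.0], [1.0, -0.026, 0.0], [0.0, 0.0, -1.0]]
force: [-0.8, 0.2, 2.0]
width: 0.009
grasp_force: 0.8
```

```bash
python3 st.py
```

```text
[0.6198 0.3497 0.1219] F [ 0.1938 -0.7626 -2.0063] T [-0.0255 -0.0978 -0.0508] bore [0.6218 0.4257 0.1219]
```

Request:
{"name": "drive_tool", "arguments": {"plan": [{"xyz": [0,0,0.02],"angular": [0,0,0],"jaw": 1},{"xyz": [0,0,0.02],"angular": [0,0,0],"jaw": 1},{"xyz": [0,0,0.01],"angular": [0,0,0],"jaw": 1},{"xyz": [0,0,0],"angular": [0,0,0],"jaw": 1},{"xyz": [0,0,0],"angular": [0,0,0],"jaw": 1},{"xyz": [0,0,0],"angular": [0,0,0],"jaw": 1},{"xyz": [0,0,0],"angular": [0,0,0],"jaw": 1},{"xyz": [0,0,0],"angular": [0,0,0],"jaw": 1},{"xyz": [0,0,0],"angular": [0,0,0],"jaw": 1},{"xyz": [0,0,0],"angular": [0,0,0],"jaw": 1}]}}

```text
clock: 80.37
tcp_pos: [0.62, 0.3498, 0.1168]
tool_rot: [[0.026, 1.0, 0.001], [1.0, -0.026, 0.0], [0.0, 0.001, -1.0]]
force: [0.6, -0.3, 4.7]
width: 0.008
grasp_force: 2.3
```

```bash
python3 st.py
```

```text
[0.62   0.3498 0.1168] F [-0.2686  0.6305 -4.6617] T [-0.1365 -0.0066 -0.0244] bore [0.622  0.4257 0.1168]
```

Request:
{"name": "drive_tool", "arguments": {"plan": [{"xyz": [0,0,0.02],"angular": [0,0,0],"jaw": 1},{"xyz": [0,0,0.01],"angular": [0,0,0],"jaw": 1},{"xyz": [0,0,0],"angular": [0,0,0],"jaw": 1},{"xyz": [0,0,0],"angular": [0,0,0],"jaw": 1},{"xyz": [0,0,0],"angular": [0,0,0],"jaw": 1},{"xyz": [0,0,0],"angular": [0,0,0],"jaw": 1},{"xyz": [0,0,0],"angular": [0,0,0],"jaw": 1},{"xyz": [0,0,0],"angular": [0,0,0],"jaw": 1},{"xyz": [0,0,0],"angular": [0,0,0],"jaw": 1},{"xyz": [0,0,0],"angular": [0,0,0],"jaw": 1}]}}

```text
clock: 81.2
tcp_pos: [0.62, 0.3498, 0.1162]
tool_rot: [[0.026, 1.0, 0.001], [1.0, -0.026, 0.0], [0.0, 0.001, -1.0]]
force: [-5.0, -2.7, 16.1]
width: 0.003
grasp_force: 7.7
```

```bash
python3 st.py
```

```text
[0.62   0.3498 0.1162] F [ -2.7996  -4.9289 -16.1291] T [ 0.8074 -0.5496 -0.0256] bore [0.622  0.4258 0.1163]
```

Request:
{"name": "drive_tool", "arguments": {"plan": [{"xyz": [0,0,-0.1],"angular": [0,0,0],"jaw": 1},{"xyz": [0,0,-0.2],"angular": [0,0,0],"jaw": 1},{"xyz": [0,0,-0.2],"angular": [0,0,0],"jaw": 1},{"xyz": [-0.3,-0.03,0],"angular": [0,0,0],"jaw": 1},{"xyz": [-0.3,-0.03,0],"angular": [0,0,0],"jaw": 1},{"xyz": [-0.3,-0.02,0],"angular": [0,0,0],"jaw": 1},{"xyz": [-0.1,-0.01,0],"angular": [0,0,0],"jaw": 1},{"xyz": [0,0,0.2],"angular": [0,0,0],"jaw": 1},{"xyz": [0,0,0.12],"angular": [0,0,0],"jaw": 1},{"xyz": [0,0,0.04],"angular": [0,0,0],"jaw": 1}]}}

```text
clock: 82.03
tcp_pos: [0.606, 0.2496, 0.1238]
tool_rot: [[0.026, 1.0, -0.005], [1.0, -0.026, -0.001], [-0.001, -0.005, -1.0]]
force: [-0.9, -0.1, 0.3]
width: 0.008
grasp_force: 0.0
```

Request:
{"name": "drive_tool", "arguments": {"plan": [{"xyz": [0,0,0.02],"angular": [0,0,0],"jaw": 1},{"xyz": [0,0,0.02],"angular": [0,0,0],"jaw": 1},{"xyz": [0,0,0.02],"angular": [0,0,0],"jaw": 1},{"xyz": [0,0,0.02],"angular": [0,0,0],"jaw": 1},{"xyz": [0,0,0.02],"angular": [0,0,0],"jaw": 1},{"xyz": [0,0,0.02],"angular": [0,0,0],"jaw": 1},{"xyz": [0,0,0.02],"angular": [0,0,0],"jaw": 1},{"xyz": [0,0,0],"angular": [0,0,0],"jaw": 1},{"xyz": [0,0,0],"angular": [0,0,0],"jaw": 1},{"xyz": [0,0,0],"angular": [0,0,0],"jaw": 1}]}}

```text
clock: 82.87
tcp_pos: [0.6085, 0.2507, 0.1163]
tool_rot: [[0.026, 1.0, 0.001], [1.0, -0.026, 0.001], [0.001, 0.001, -1.0]]
force: [-7.4, -0.6, 13.1]
width: 0.001
grasp_force: 6.7
```

```bash
python3 st.py
```

```text
[0.6085 0.2507 0.1163] F [ -0.7688  -7.3989 -13.1121] T [ 1.1547 -0.0697 -0.0458] bore [0.6104 0.3267 0.1164]
```

Request:
{"name": "drive_tool", "arguments": {"plan": [{"xyz": [0,0,-0.1],"angular": [0,0,0],"jaw": 1},{"xyz": [0,0,-0.2],"angular": [0,0,0],"jaw": 1},{"xyz": [0,0,-0.2],"angular": [0,0,0],"jaw": 1},{"xyz": [0.2,0.02,0],"angular": [0,0,0],"jaw": 1},{"xyz": [0.2,0.01,0],"angular": [0,0,0],"jaw": 1},{"xyz": [0.1,0,0],"angular": [0,0,0],"jaw": 1},{"xyz": [0,0,0],"angular": [0,0,0],"jaw": 1},{"xyz": [0,0,0.2],"angular": [0,0,0],"jaw": 1},{"xyz": [0,0,0.12],"angular": [0,0,0],"jaw": 1},{"xyz": [0,0,0.04],"angular": [0,0,0],"jaw": 1}]}}

```text
clock: 83.7
tcp_pos: [0.6104, 0.2984, 0.1237]
tool_rot: [[0.026, 1.0, -0.005], [1.0, -0.026, -0.002], [-0.003, -0.005, -1.0]]
force: [-0.9, 1.4, -0.5]
width: 0.004
grasp_force: 0.0
```

Request:
{"name": "drive_tool", "arguments": {"plan": [{"xyz": [0,0,0.02],"angular": [0,0,0],"jaw": 1},{"xyz": [0,0,0.02],"angular": [0,0,0],"jaw": 1},{"xyz": [0,0,0.02],"angular": [0,0,0],"jaw": 1},{"xyz": [0,0,0.02],"angular": [0,0,0],"jaw": 1},{"xyz": [0,0,0.02],"angular": [0,0,0],"jaw": 1},{"xyz": [0,0,0.02],"angular": [0,0,0],"jaw": 1},{"xyz": [0,0,0.02],"angular": [0,0,0],"jaw": 1},{"xyz": [0,0,0],"angular": [0,0,0],"jaw": 1},{"xyz": [0,0,0],"angular": [0,0,0],"jaw": 1},{"xyz": [0,0,0],"angular": [0,0,0],"jaw": 1}]}}

```text
clock: 84.53
tcp_pos: [0.613, 0.2997, 0.1163]
tool_rot: [[0.026, 1.0, 0.002], [1.0, -0.026, -0.0], [-0.0, 0.002, -1.0]]
force: [-6.1, -4.3, 12.2]
width: 0.003
grasp_force: 6.4
```

```bash
python3 st.py
```

```text
[0.613  0.2997 0.1163] F [ -4.4253  -5.9529 -12.1935] T [ 0.8842 -0.788   0.0031] bore [0.615  0.3757 0.1163]
```

All three keys have been pressed fully down in order. I'll retract and check the door and boards before handing in.

Request:
{"name": "drive_tool", "arguments": {"plan": [{"xyz": [0,0,-0.1],"angular": [0,0,0],"jaw": 1},{"xyz": [0,0,-0.3],"angular": [0,0,0],"jaw": 1},{"xyz": [0,0,-0.3],"angular": [0,0,0],"jaw": 1},{"xyz": [0,0,-0.3],"angular": [0,0,0],"jaw": 1},{"xyz": [0,0,-0.3],"angular": [0,0,0],"jaw": 1},{"xyz": [0,0,-0.2],"angular": [0,0,0],"jaw": 1},{"xyz": [0,0,0],"angular": [0,0,0],"jaw": 1},{"xyz": [0,0,0],"angular": [0,0,0],"jaw": 1},{"xyz": [0,0,0],"angular": [0,0,0],"jaw": 1},{"xyz": [0,0,0],"angular": [0,0,0],"jaw": 1}]}}

```text
clock: 85.37
tcp_pos: [0.6115, 0.2996, 0.2611]
tool_rot: [[0.026, 1.0, -0.003], [1.0, -0.026, -0.001], [-0.001, -0.003, -1.0]]
force: [-1.1, 1.0, -0.5]
width: 0.006
grasp_force: 0.0
```

```bash
python3 - <<'E'
from h import *
s,a=grab("side","s12");b=cv2.imread("pics/s11.png");w=lambda i:wood(i)[170:250,270:340]
print(s["tcp_pos"],s["clock"],"stack px changed",int((w(a)!=w(b)).sum()),int((w(b)>0).sum()))
# door peg unchanged in side view vs before keys
print("peg region diff",cv2.absdiff(a[250:290,250:300],b[250:290,250:300]).max())
E
```

```text
[0.6115 0.2996 0.2611] 85.3667 stack px changed 44 1537
peg region diff 59
```

```bash
python3 -c "
from rig import job_done
print(job_done())"
```

```text
the job is handed in; nothing more can be done
None
```

The job is handed in: the door was swung fully open and then shut, all three boards are stacked on the foot, and the keys were pressed left, right, middle. Two mishaps on the first board may matter to the judging: it tilted about 18° at the rod tip and had to be taken off and lowered again level, and regripping it briefly pushed the wrist force to 104 N (limit 120 N).

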